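# Rack neon tubes by length

### The arm

A 6-joint arm with a two-finger parallel gripper is mounted at the origin on the work surface. World frame = base frame: x ahead of the robot, y to its left, z up, the work surface at z = 0. Lengths are in mm, angles in rad, forces in N, time in s.
With the tool pointing down it reaches from about 350 to 800 mm from the base axis. Payload 7.3 kg.
Tool frame: the origin (TCP) lies between the finger pads; the fingertips stand ctrl.finger_overhang ahead of it and the grasp point (between the pads) lies 6 mm ahead of it (ctrl.finger_overhang is the distance from the TCP to the fingertips, in mm); x points along the fingers, z is the direction in which the jaws open and shut, and the axes are right-handed (so a half turn about x gives the same grasp; the last joint's range is limited). The gripper opens to 85 mm and grips with 20 to 120 N. Pads are 22 mm wide; open, the fingers measure 114 mm over their backs; the gripper's body (76 mm by 85 mm) begins 54 mm behind the grasp point. The pads swing forward as they close: fully open they stand 13 mm farther back than shut.
Start: joints at [-1.403, 0.342, 1.524, -0, 1.275, -0.146], TCP at [162.077, -499.375, 230.622] pointing down, gripper open.
Joint ranges: [-2.53, 2.53], [-0.77, 2.02], [0.04, 2.7], [-1, 4.14], [0.28, 2.66], [-3.11, 3.11]. Speed limits (rad/s): [2.57, 2.57, 3.14, 3.14, 3.14, 3.14].

### API

Orientations are given as a rotation vector (axis times angle).
In Python, from workcell import ctrl gives the robot as it stands. The module is installed in compiled form; this text tells all that it offers.
- The arm moves only by the tool carry_out, never from a script. Its argument "series" is a list of rows, each a list of 5 numbers: the finger opening in m, from 0 to 0.0854, then the shift along the tool's x, y, z in m, then the turn about the tool's x in degrees. A call has 1 to 8 rows; each row shifts and turns the pose as measured when the row begins, along the tool's axes as they then stand; what a row does not reach is not made up. A row lasts 1/8 s, in which the tool goes at most 62.5 mm and 10.7 degrees, less where a joint would pass 70% of its speed; a pose out of reach is approached as far as the arm can. A call is refused whole if a number of a shift passes 0.0625 or a number of a turn 10.7, either way. A call with a gripper value outside its range is refused whole. The fingers move at their own pace and stop on an object; the grip force is fixed at half the most. Time passes only in rows, so rows that do not move let the fingers close. It gives the time, the measured TCP pose, the force and the opening at its end, in the units of the state.
- ctrl.sense(): the state, without advancing time (a new reading comes with each control period).
- ctrl.read_camera(name): name is "scene" or "top" or "wrist"; returns a dict with "frame" (420x560x3 uint8, red, green, blue), "depth" (420x560 float32, mm along the optical axis (not along the pixel's ray), 0 where there is no reading), "vfov" (degrees; the focal length in pixels is half the picture's height over the tangent of half this angle, whatever the lens; pixels are square), "cx", "cy" (the principal point, pixels), "pose" (4x4, takes a point from camera to world coordinates); the wrist camera has in their place "hand_eye" (4x4, takes a point from camera to tool coordinates, whose origin is the TCP and whose axes are the tool frame's). Camera axes: x right, y down, z forward; pixel columns grow to the right and rows downward; lengths in mm; the calibration is good to about 2 mm. A picture is of the moment at which its call begins: read the wrist's pose just before it.
- ctrl.job_done(): hands the job in, once; it reports no verdict.
Trained networks look in the newest picture that a camera, given by its name, has taken for a name from the list of things; names that differ only in an ending like _2 or _b are one class to them, and where a whole thing is asked for, a point or a joint stands for the part that bears it (a point fixed in the world has none). Each returns a list of dicts, best first, with "confidence" (0 to 1); they miss things now and then, are a little off and sometimes report something else, mostly with a low value. They report only what shows in the picture. A call takes as long as a camera call. They do not tell look-alikes from the thing itself.
- ctrl.search_frame(camera, name): "box" ([left, top, width, height] in pixels, round what is visible of it).
- ctrl.regions_of(camera, name): "pixels" (420x560 bool, what is visible of it) and "box" ([left, top, width, height] in pixels, round what is visible of it).
The state is a dict: "time": time; "joints": joint angles; "joint_vel": joint speeds; "effort": joint torques, N m; "tcp_pos": TCP position; "eef_rot": TCP orientation; "contact_force": force on the tool from outside, world axes, zero at the start; "moment": the same for the moment, N m; "width": opening from 0.0 (shut) to 1.0 (fully open).
Only numpy, scipy, OpenCV 4.12 (cv2) and the standard library are available. Lean on these libraries where they do the work, as an engineer would, in place of code of your own. Each camera call takes 0.05 s, during which the arm holds its last target.

### The job

Lay the four loose neon tubes in the four cradles of the rack, one in each and in order of length: the longest in the cradle next to the yellow end block, then shorter and shorter, to the shortest next to the black block. Each tube lies flat on its cradle's plate, lengthwise between the pins, with its middle over the white centre line. They are glass: set each one down before letting go, do not drop it.

Things in the scene. Friction and masses are not known exactly. Their poses are not given: they have to be found in the camera images.
- tube_green: Straight green neon glass tube, 160 mm long overall, lying on the bench. Round glass 14 mm in diameter with a square dark-grey rubber boot (20 x 20 mm, 20 mm long) on each end; the boots rest on the bench, so the glass is 3 mm clear of it. Origin at mid-length on the tube's axis (10 mm above what it rests on); its x axis runs along the tube (both ends alike). Weighs 40 to 95 g.
- tube_white: Straight milky white neon glass tube, 135 mm long overall, lying on the bench. Round glass 14 mm in diameter with a square dark-grey rubber boot (20 x 20 mm, 20 mm long) on each end; the boots rest on the bench, so the glass is 3 mm clear of it. Origin at mid-length on the tube's axis (10 mm above what it rests on); its x axis runs along the tube (both ends alike). Weighs 40 to 95 g.
- tube_red: Straight red neon glass tube, 110 mm long overall, lying on the bench. Round glass 14 mm in diameter with a square dark-grey rubber boot (20 x 20 mm, 20 mm long) on each end; the boots rest on the bench, so the glass is 3 mm clear of it. Origin at mid-length on the tube's axis (10 mm above what it rests on); its x axis runs along the tube (both ends alike). Weighs 40 to 95 g.
- tube_blue: Straight blue neon glass tube, 85 mm long overall, lying on the bench. Round glass 14 mm in diameter with a square dark-grey rubber boot (20 x 20 mm, 20 mm long) on each end; the boots rest on the bench, so the glass is 3 mm clear of it. Origin at mid-length on the tube's axis (10 mm above what it rests on); its x axis runs along the tube (both ends alike). Weighs 40 to 95 g.
- cradle_a: One of 4 identical fixed cradles in a row (along its x) on a board, 62-74 mm apart, lettered in no order. Dark-grey plate 46 (x) x 110 (y) x 6 mm; the tube lies on it along y, between four steel pins (6 mm thick, 20 mm above the plate, at x +-21, y +-34 mm); white line at y = 0. Origin: centre of the plate's underside, 12 mm above the bench, plate top 6 mm above the origin, z up.
- cradle_b: One of 4 identical fixed cradles in a row (along its x) on a board, 62-74 mm apart, lettered in no order. Dark-grey plate 46 (x) x 110 (y) x 6 mm; the tube lies on it along y, between four steel pins (6 mm thick, 20 mm above the plate, at x +-21, y +-34 mm); white line at y = 0. Origin: centre of the plate's underside, 12 mm above the bench, plate top 6 mm above the origin, z up.
- cradle_c: One of 4 identical fixed cradles in a row (along its x) on a board, 62-74 mm apart, lettered in no order. Dark-grey plate 46 (x) x 110 (y) x 6 mm; the tube lies on it along y, between four steel pins (6 mm thick, 20 mm above the plate, at x +-21, y +-34 mm); white line at y = 0. Origin: centre of the plate's underside, 12 mm above the bench, plate top 6 mm above the origin, z up.
- cradle_d: One of 4 identical fixed cradles in a row (along its x) on a board, 62-74 mm apart, lettered in no order. Dark-grey plate 46 (x) x 110 (y) x 6 mm; the tube lies on it along y, between four steel pins (6 mm thick, 20 mm above the plate, at x +-21, y +-34 mm); white line at y = 0. Origin: centre of the plate's underside, 12 mm above the bench, plate top 6 mm above the origin, z up.
- stop_yellow: Fixed yellow block, 24 x 80 mm and 35 mm high, at one end of the row of cradles, centred about 63 mm from the nearest cradle's centre; it marks the end where the longest tube goes. Which end of the row it stands at varies. Its y axis is parallel to the cradles' y. Origin at the centre of its underside, 12 mm above the bench.
- stop_black: Fixed black block of the same size at the other end of the row, the end of the shortest tube. Origin as for the yellow block.
There are look-alikes about, which are no part of the job. What is shaped like the tube_green but purple is not meant.

How it is judged (in metres and radians):
At the end, for the whole second after the job is handed in: From the yellow block the cradles hold the green, white, red and blue tube; each rests on its plate (height within 5 mm), its middle within 15 mm of the cradle's centre, turned under 0.25 rad from the lane; all four at rest (horizontal distance between tube_green and stop_yellow between 0.038 and 0.088 m and (horizontal distance between tube_green and cradle_a below 0.015 m or horizontal distance between tube_green and cradle_b below 0.015 m or horizontal distance between tube_green and cradle_c below 0.015 m or horizontal distance between tube_green and cradle_d below 0.015 m) and height (world z) of tube_green between 0.023 and 0.033 m and angle between the x axis of each of tube_green, tube_white, tube_red, tube_blue and the y axis of stop_yellow, either way round below 0.25 rad and linear speed of each of tube_green, tube_white, tube_red, tube_blue below 0.02 m/s and angular speed of each of tube_green, tube_white, tube_red, tube_blue below 0.3 rad/s and horizontal distance between tube_white and stop_yellow between 0.106 and 0.156 m and (horizontal distance between tube_white and cradle_a below 0.015 m or horizontal distance between tube_white and cradle_b below 0.015 m or horizontal distance between tube_white and cradle_c below 0.015 m or horizontal distance between tube_white and cradle_d below 0.015 m) and height (world z) of tube_white between 0.023 and 0.033 m and horizontal distance between tube_red and stop_yellow between 0.174 and 0.224 m and (horizontal distance between tube_red and cradle_a below 0.015 m or horizontal distance between tube_red and cradle_b below 0.015 m or horizontal distance between tube_red and cradle_c below 0.015 m or horizontal distance between tube_red and cradle_d below 0.015 m) and height (world z) of tube_red between 0.023 and 0.033 m and horizontal distance between tube_blue and stop_yellow between 0.242 and 0.292 m and (horizontal distance between tube_blue and cradle_a below 0.015 m or horizontal distance between tube_blue and cradle_b below 0.015 m or horizontal distance between tube_blue and cradle_c below 0.015 m or horizontal distance between tube_blue and cradle_d below 0.015 m) and height (world z) of tube_blue between 0.023 and 0.033 m); the robot touches nothing.
It fails at once if the green tube is let go of or thrown more than about 35 mm above its resting height (height (world z) of tube_green above 0.065 m and contact force between the fingers and tube_green below 0.02 N).
It fails at once if the milky white tube is let go of or thrown more than about 35 mm above its resting height (height (world z) of tube_white above 0.065 m and contact force between the fingers and tube_white below 0.02 N).
It fails at once if the red tube is let go of or thrown more than about 35 mm above its resting height (height (world z) of tube_red above 0.065 m and contact force between the fingers and tube_red below 0.02 N).
It fails at once if the blue tube is let go of or thrown more than about 35 mm above its resting height (height (world z) of tube_blue above 0.065 m and contact force between the fingers and tube_blue below 0.02 N).
It also fails if it takes over 96 s, if anything falls off the work surface, if the arm or the gripper's body presses on something with over 40 N, if the wrist force passes 120 N, or if a joint passes its speed limit or range.

## Working session

There is one attempt and no reset: what is moved stays moved. The work goes in short steps, Python scripts to look and compute and a tool call to move; the robot and the scene stay as the last step left them, time stands still between calls to the robot, and variables do not carry over. Pictures are saved under pics/ and viewed, and the job is handed in when it is done.

Besides the shell and the picture viewer there is one more tool, called after "Call:" by a JSON object that holds its "api" and its "payload". carry_out: Moves the arm, as the interface text tells. Its arguments: {"type":"object","properties":{"series":{"type":"array","items":{"type":"array","items":{"type":"number"}}}},"required":["series"]}

```bash
mkdir -p pics; cat > h.py <<'E'
import numpy as np, cv2
from workcell import ctrl
from scipy.spatial.transform import Rotation as R
def cam(n):
    s=ctrl.sense(); d=ctrl.read_camera(n)
    if 'pose' not in d:
        T=np.eye(4);T[:3,:3]=R.from_rotvec(s['eef_rot']).as_matrix();T[:3,3]=s['tcp_pos']
        d['pose']=T@np.array(d['hand_eye'])
    return d
def cloud(d):
    f=210/np.tan(np.radians(d['vfov'])/2)
    v,u=np.mgrid[0:420,0:560]; z=d['depth']
    P=np.stack([(u-d['cx'])/f*z,(v-d['cy'])/f*z,z,np.ones_like(z)],-1)
    W=(P@np.array(d['pose']).T)[...,:3]; W[z<=0]=np.nan
    return W
def save(d,name): cv2.imwrite('pics/'+name+'.png',cv2.cvtColor(d['frame'],cv2.COLOR_RGB2BGR))
E
python3 - <<'E'
from h import *
s=ctrl.sense(); print(s, ctrl.finger_overhang); print(R.from_rotvec(s['eef_rot']).as_matrix().round(3))
for n in ['top','scene']:
    d=cam(n); save(d,n+'1'); print(n,d['vfov'],d['cx'],d['cy'],np.array(d['pose']).round(2).tolist())
    for k in ['tube_green','tube_white','tube_red','tube_blue','cradle_a','stop_yellow','stop_black']:
        print(k,[(r['box'],round(r['confidence'],2)) for r in ctrl.search_frame(n,k)])
E
```

```text
{'time': 0.0, 'joints': array([-1.40301655e+00,  3.42721894e-01,  1.52500274e+00, -1.18564580e-06,
        1.27540775e+00, -1.45993494e-01]), 'joint_vel': array([ 0.00267849, -0.0001246 , -0.00012988, -0.00089611,  0.00054272,
        0.00020838]), 'effort': array([-1.36892140e-03, -4.33680546e+01, -2.46015322e+01, -3.36040212e-04,
        7.79480237e-03, -2.62093050e-05]), 'tcp_pos': array([ 161.99810196, -498.9629264 ,  229.93137626]), 'eef_rot': array([ 0.97607042,  1.34258671, -0.9742857 ]), 'contact_force': array([0.13905415, 0.43796745, 0.57243193]), 'moment': array([-0.02640706,  0.0050662 , -0.00669565]), 'width': 0.9975962016751968} 25.0
[[-0.     0.951  0.309]
 [ 0.002  0.309 -0.951]
 [-1.     0.    -0.002]]
top 52.68217697016459 272.02687102919776 209.0156142157505 [[-0.02, -1.0, 0.07, 384.73], [-1.0, 0.02, -0.02, -34.78], [0.02, -0.07, -1.0, 943.73], [0.0, 0.0, 0.0, 1.0]]
tube_green [([353.8, 313.9, 72.6, 27.8], 0.95), ([298.2, 191.1, 9.2, 74.4], 0.68)]
tube_white [([146.9, 202.9, 51.6, 23.7], 0.68), ([358.5, 95.4, 19.0, 63.7], 0.58)]
tube_red [([368.0, 196.3, 19.7, 50.8]
[... 253 characters left out ...]
low [([152.2, 85.0, 36.3, 13.2], 0.64)]
stop_black [([148.7, 234.1, 40.3, 12.9], 0.7)]
scene 52.087458210302316 282.6818976687274 214.92457434698656 [[-0.58, 0.69, -0.44, 947.05], [0.82, 0.49, -0.3, 290.88], [0.01, -0.53, -0.85, 987.85], [0.0, 0.0, 0.0, 1.0]]
tube_green [([246.3, 102.5, 35.5, 32.3], 0.61), ([205.3, 159.3, 34.4, 24.0], 0.27)]
tube_white []
tube_red [([205.9, 158.6, 34.6, 24.4], 0.48)]
tube_blue [([211.8, 247.9, 30.7, 19.7], 0.5), ([150.5, 203.6, 47.6, 34.8], 0.45)]
cradle_a [([302.2, 281.9, 46.1, 38.2], 0.87), ([286.6, 300.6, 44.8, 42.4], 0.86), ([330.3, 238.4, 45.4, 39.2], 0.82)]
stop_yellow [([277.3, 325.9, 34.0, 29.0], 0.94)]
stop_black [([349.8, 223.1, 33.2, 27.7], 0.86)]
```

View pics/top1.png

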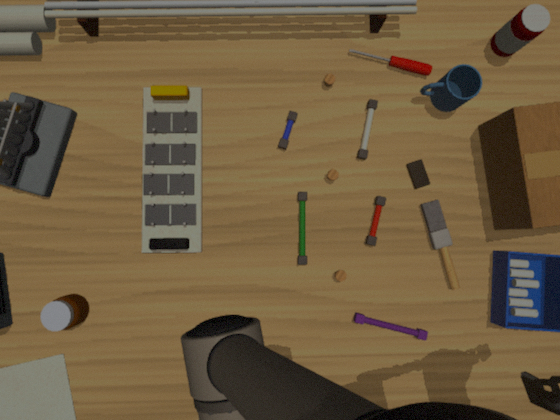

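View pics/scene1.png

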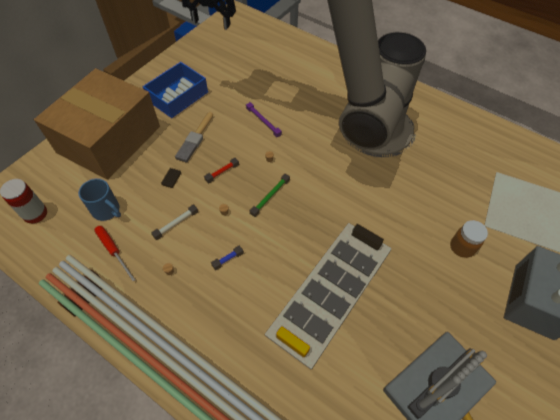

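Top view: green tube at (303,228), white (368,129), red (376,221) and blue (288,130). The look-alikes are the purple tube at (390,326), the screwdriver at (410,65), and the long tubes on the rack at the top. The yellow block is at (169,92), the black block at (169,244), with the cradles between them. Next I measure these.

```bash
cat >> h.py <<'E'
def masks(d):
    f=d['frame'].astype(int); r,g,b=f[...,0],f[...,1],f[...,2]
    return dict(green=(g>r+50)&(g>b+40), red=(r>g+80)&(r>b+80), blue=(b>r+60)&(b>g+50),
      white=(r>140)&(g>140)&(b>120)&(abs(r-b)<60), yellow=(r>140)&(g>110)&(b<60))
E
python3 - <<'E'
from h import *
d=cam('top'); W=cloud(d); M=masks(d)
box=dict(green=(290,185,320,270),red=(360,190,395,250),blue=(275,105,305,155),white=(350,95,385,165),yellow=(145,78,195,104))
im=d['frame']
for k,(a,b,c,e) in box.items():
    m=np.zeros((420,560),bool); m[b:e,a:c]=M[k][b:e,a:c]
    # whole object incl boots by height
    hh=np.zeros_like(m); hh[b:e,a:c]=W[b:e,a:c,2]>7
    for nm,mm in (('col',m),('hgt',hh)):
        P=W[mm]; P=P[~np.isnan(P[:,0])]
        if len(P)<5: print(k,nm,len(P)); continue
        c2,(w,h),a2=cv2.minAreaRect(P[:,:2].astype(np.float32))
        _,_,V=np.linalg.svd(P[:,:2]-P[:,:2].mean(0)); 
        print(k,nm,len(P),'rectc',np.round(c2,1),'size',round(w),round(h),'mean',P.mean(0).round(1),'ang',round(np.degrees(np.arctan2(V[0,1],V[0,0])),1),'zmax',P[:,2].max().round(1))
print('bench z',np.nanmedian(W[150:170,320:325,2]))
for (a,b,c,e) in [(143,110,200,136),(143,141,200,166),(143,173,200,195),(143,203,200,226),(146,234,192,250)]:
    P=W[b:e,a:c].reshape(-1,3); print(P[:,2].min(),np.nanmedian(P[:,2]),np.nanmax(P[:,2]))
c=cv2.cvtColor(im[70:270,130:400],cv2.COLOR_RGB2BGR); cv2.imwrite('pics/crop1.png',cv2.resize(c,None,fx=2.9,fy=2.9,interpolation=cv2.INTER_CUBIC))
E
```

```text
green col 149 rectc [ 405.4 -120.2] size 5 114 mean [ 404.3 -120.1   15.7] ang 178.3 zmax 21.4
green hgt 507 rectc [ 405.6 -121.2] size 20 158 mean [ 405.6 -121.2   16.2] ang 178.4 zmax 23.1
red col 137 rectc [ 419. -283.] size 10 68 mean [ 418.2 -282.6   15.5] ang 164.9 zmax 19.6
red hgt 387 rectc [ 417.5 -283.8] size 21 110 mean [ 417.4 -283.    16.4] ang 164.6 zmax 23.5
blue col 75 rectc [625.3 -94.1] size 9 42 mean [625.5 -94.3  15.9] ang 160.4 zmax 20.4
blue hgt 288 rectc [624.  -95.1] size 20 85 mean [623.3 -94.8  17. ] ang 160.8 zmax 23.1
white col 0
white hgt 451 rectc [ 622.4 -273.5] size 21 135 mean [ 621.9 -272.5   16.1] ang 167.1 zmax 23.7
yellow col 0
yellow hgt 876 rectc [708.4 167.9] size 39 110 mean [702.9 163.4  29.9] ang -90.3 zmax 51.4
bench z -0.8355775757578385
nan 16.216110058200456 40.184222213423595
nan 16.44581033087627 40.913585663344634
nan 16.72989908103932 39.925215174584764
nan 16.687714580447164 39.73956045022214
nan 43.48164061865799 49.809701608610794
```

View pics/crop1.png

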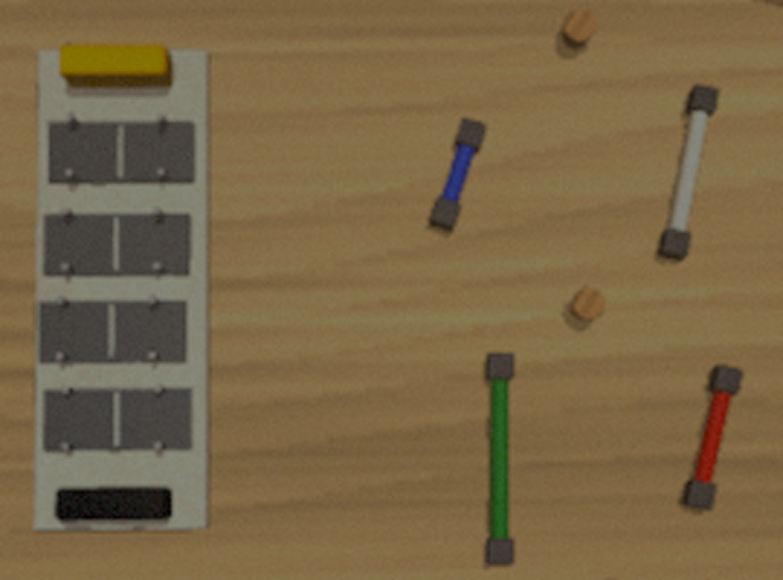

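The crop confirms the choice: green, white, red and blue loose tubes with dark boots. The plates are staggered a little sideways. Next I measure the plates.

```bash
python3 - <<'E'
from h import *
d=cam('top'); W=cloud(d); f=d['frame'].astype(int)
roi=np.zeros((420,560),bool); roi[85:253,142:204]=True
br=f.sum(-1)
sat=f.max(-1)-f.min(-1)
m=(roi&(sat<40)&(W[...,2]>11)&(W[...,2]<24)&(br<270)).astype(np.uint8)
m=cv2.morphologyEx(m,cv2.MORPH_OPEN,np.ones((3,3)))
m=cv2.morphologyEx(m,cv2.MORPH_CLOSE,np.ones((3,7)))
n,l,st,c=cv2.connectedComponentsWithStats(m)
for i in range(1,n):
    if st[i,4]<200: continue
    # ray-plane at z=17.2 (top in measured)
    v,u=np.where(l==i); ff=210/np.tan(np.radians(d['vfov'])/2)
    ray=np.stack([(u-d['cx'])/ff,(v-d['cy'])/ff,np.ones(len(u))],-1)@np.array(d['pose'])[:3,:3].T; o=np.array(d['pose'])[:3,3]
    P=o+ray*((18-o[2])/ray[:,2])[:,None]
    c2,s,a=cv2.minAreaRect(P[:,:2].astype(np.float32))
    print(st[i],np.round(c2,1),np.round(s,1),round(a,1),P.mean(0).round(1))
    wl=(br>270)
for nm,z0 in (('blocks',43),):
    mm=roi&(W[...,2]>40)
    n,l,st,c=cv2.connectedComponentsWithStats(mm.astype(np.uint8))
    for i in range(1,n):
        if st[i,4]<80: continue
        P=W[l==i]; print('block',np.round(cv2.minAreaRect(P[:,:2].astype(np.float32)),1) if 0 else cv2.minAreaRect(P[:,:2].astype(np.float32)),P.mean(0))
E
```

```text
[ 147  112   50   21 1039] [645.5 162.2] [108.1  45. ] 89.1 [645.2 161.8  18. ]
[ 145  144   51   21 1059] [574. 166.] [109.6  44.5] 89.0 [574.  166.1  18. ]
[ 144  174   50   21 1050] [507.8 169.7] [107.2  44.1] 88.9 [507.8 169.6  18. ]
[ 145  204   51   22 1050] [441.7 166.7] [108.4  45.5] 89.9 [441.3 166.5  18. ]
block ((706.4779663085938, 160.79710388183594), (23.862939834594727, 79.03006744384766), 0.31348973512649536) [705.73710508 160.90148216  45.63673138]
block ((378.2400207519531, 164.73895263671875), (79.09054565429688, 23.124324798583984), 88.76258850097656) [377.51118412 164.11119595  45.68029519]
```

```bash
cat >> h.py <<'E'
def plan(x,y,z,yaw,step=55,pose=None):
    s=ctrl.sense(); Rm=R.from_rotvec(s['eef_rot']).as_matrix(); p=np.array(s['tcp_pos'])
    y0=np.degrees(np.arctan2(Rm[1,2],Rm[0,2])); dy=(yaw-y0+180)%360-180
    D=np.array([x,y,z])-p; n=int(max(1,np.ceil(np.linalg.norm(D)/step),np.ceil(abs(dy)/10.5)))
    print('t',round(s['time'],2),'p',p.round(1),'yaw',round(y0,1),'tilt',Rm[:,0].round(3),'F',s['contact_force'].round(1),'w',round(s['width'],3),'j',s['joints'].round(2),'D',D.round(1),'dyaw',round(dy,1),'n',n)
    for i in range(n):
        a=np.radians(y0+dy*i/n); zt=np.array([np.cos(a),np.sin(a),0]); xt=np.array([0,0,-1.]); yt=np.cross(zt,xt)
        v=D/n/1000; print([round(float(q),4) for q in (v@xt,v@yt,v@zt)]+[round(-dy/n,1)])
E
python3 -c "
from h import *
plan(405,-121,110,-91.6)"
```

```text
t 0.9 p [ 162.1 -499.4  230.6] yaw -72.0 tilt [ 0. -0. -1.] F [-0.5  0.5  0.4] w 1.0 j [-1.4   0.34  1.52  0.    1.28 -0.15] D [ 242.9  378.4 -120.6] dyaw -19.6 n 9
[0.0134, 0.0386, -0.0317, np.float64(2.2)]
[0.0134, 0.0374, -0.0331, np.float64(2.2)]
[0.0134, 0.0361, -0.0345, np.float64(2.2)]
[0.0134, 0.0348, -0.0358, np.float64(2.2)]
[0.0134, 0.0334, -0.0371, np.float64(2.2)]
[0.0134, 0.032, -0.0384, np.float64(2.2)]
[0.0134, 0.0305, -0.0396, np.float64(2.2)]
[0.0134, 0.029, -0.0407, np.float64(2.2)]
[0.0134, 0.0274, -0.0418, np.float64(2.2)]
```

Call:
{"api": "carry_out", "payload": {"series": [[0.05,0.005,0.039,-0.032,2.2],[0.05,0.013,0.037,-0.033,2.2],[0.05,0.013,0.036,-0.034,2.2],[0.05,0.013,0.035,-0.036,2.2],[0.05,0.013,0.033,-0.037,2.2],[0.05,0.013,0.032,-0.038,2.2],[0.05,0.013,0.03,-0.04,2.2],[0.05,0.013,0.029,-0.041,2.2]]}}

```text
time: 1.9
tcp_pos: [385.3, -159.5, 132.8]
eef_rot: [1.214, 1.195, -1.217]
contact_force: [0.6, 0.2, 0.4]
width: 0.58
```

```bash
sed -i 's/round(-dy\/n,1)/float(round(-dy\/n,1))/' h.py; python3 -c "
from h import *
plan(405,-121,110,-91.6)"
```

```text
t 1.9 p [ 385.3 -159.5  132.8] yaw -90.6 tilt [ 0.005 -0.007 -1.   ] F [0.6 0.2 0.4] w 0.58 j [-0.57  0.26  1.95 -0.    0.92  1.01] D [ 19.7  38.5 -22.8] dyaw -1.0 n 1
[0.0228, 0.0192, -0.0387, 1.0]
```

Call:
{"api": "carry_out", "payload": {"series": [[0.05,0.023,0.019,-0.039,1.0],[0.05,0,0,0,0]]}}

```text
time: 2.15
tcp_pos: [406.5, -117.1, 108.6]
eef_rot: [1.225, 1.189, -1.227]
contact_force: [0.0, -1.3, -0.1]
width: 0.588
```

```bash
python3 -c "
from h import *
d=cam('wrist'); save(d,'w1'); W=cloud(d); m=masks(d)['green']; P=W[m]; P=P[~np.isnan(P[:,0])]
print(len(P),P.mean(0),cv2.minAreaRect(P[:,:2].astype(np.float32)))
plan(405,-121,28,-91.6)"
```

```text
2650 [ 410.03080186 -120.34777175   16.7157313 ] ((405.6071472167969, -120.3818588256836), (12.113381385803223, 119.9893798828125), 88.26393127441406)
t 2.2 p [ 406.8 -118.6  109.4] yaw -91.5 tilt [ 0.007 -0.008 -1.   ] F [-0.3 -0.4  0.2] w 0.587 j [-0.46  0.31  1.96 -0.01  0.86  1.14] D [ -1.8  -2.4 -81.4] dyaw -0.1 n 2
[0.0407, -0.0009, 0.0012, 0.1]
[0.0407, -0.0009, 0.0012, 0.1]
```

View pics/w1.png

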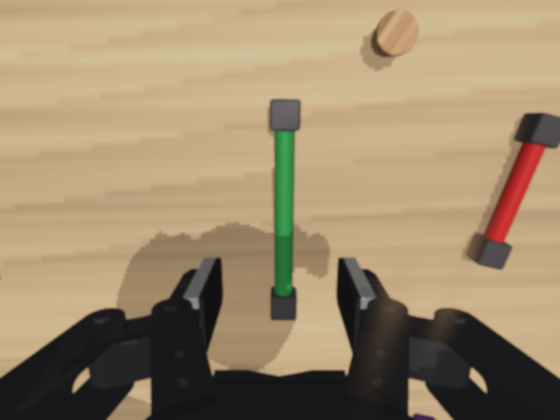

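The wrist view shows the green tube between the open fingers (glass at 284,215). Its measured centre agrees with the top camera to 1 mm, so I descend and grip.

Call:
{"api": "carry_out", "payload": {"series": [[0.05,0.04,-0.001,0.001,0],[0.05,0.03,-0.001,0.001,0],[0.05,0.008,0,0,0],[0.0,0,0,0,0],[0.0,0,0,0,0],[0.0,0,0,0,0],[0.0,0,0,0,0]]}}

```text
time: 3.08
tcp_pos: [409.2, -127.7, 35.5]
eef_rot: [1.228, 1.17, -1.224]
contact_force: [0.4, 0.4, 0.3]
width: 0.001
```

```bash
python3 -c "
from h import *
plan(405,-121,60,-91.6)"
```

```text
t 3.08 p [ 409.2 -127.7   35.5] yaw -91.7 tilt [ 0.019 -0.015 -1.   ] F [0.4 0.4 0.3] w 0.001 j [-0.48  0.45  2.04 -0.01  0.63  1.13] D [-4.2  6.7 24.5] dyaw 0.1 n 1
[-0.0245, -0.0044, -0.0066, -0.1]
```

```bash
python3 -c "
from h import *
d=cam('wrist'); save(d,'w2'); 
d=cam('top'); save(d,'t2')
d=cam('scene'); save(d,'s2')
plan(405,-121,60,-91.6)
"
```

```text
t 3.23 p [ 409.  -127.5   35.1] yaw -91.7 tilt [ 0.018 -0.015 -1.   ] F [-0.4 -0.1  0.2] w -0.002 j [-0.48  0.45  2.04 -0.01  0.63  1.13] D [-4.   6.5 24.9] dyaw 0.1 n 1
[-0.0249, -0.0042, -0.0064, -0.1]
```

View pics/w2.png

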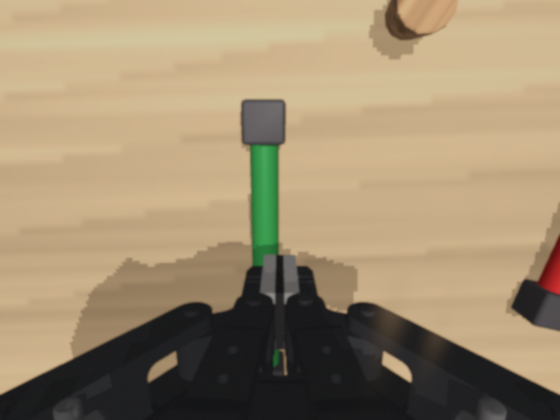

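The grasp missed: the fingers are shut at (280,300) and the green tube lies to their left at (264,200). I'll open, rise and measure how the arm drifts.

Call:
{"api": "carry_out", "payload": {"series": [[0.05,-0.04,0,0,0],[0.05,-0.01,0,0,0]]}}

```text
time: 3.48
tcp_pos: [407.5, -126.4, 85.4]
eef_rot: [1.228, 1.174, -1.225]
contact_force: [0.2, 0.2, -0.9]
width: 0.423
```

```bash
python3 -c "
from h import *
d=cam('wrist'); save(d,'w3'); W=cloud(d); m=masks(d)['green']; P=W[m]; P=P[~np.isnan(P[:,0])]
print(len(P),P.mean(0),cv2.minAreaRect(P[:,:2].astype(np.float32)))
for i in range(3):
  print(ctrl.sense()['tcp_pos'].round(1)); cam('wrist')
plan(405,-121,60,-91.6)"
```

```text
3203 [ 409.39754189 -120.01827571   16.65717824] ((405.068115234375, -119.91230773925781), (12.055583000183105, 119.70474243164062), 88.28937530517578)
[ 407.2 -126.2   85.4]
[ 406.9 -126.1   84.4]
[ 406.4 -125.9   83.6]
t 3.67 p [ 406.1 -125.8   83.1] yaw -91.7 tilt [ 0.012 -0.012 -1.   ] F [ 0.2 -0.2 -0.2] w 0.585 j [-0.48  0.36  2.   -0.01  0.77  1.13] D [ -1.1   4.8 -23.1] dyaw 0.1 n 1
[0.0231, -0.0012, -0.0047, -0.1]
```

Call:
{"api": "carry_out", "payload": {"series": [[0.05,0,0,0,0]]}}

```text
time: 3.8
tcp_pos: [405.6, -125.5, 82.3]
eef_rot: [1.227, 1.18, -1.228]
contact_force: [-0.4, 0.2, 0.3]
width: 0.588
```

Call:
{"api": "carry_out", "payload": {"series": [[0.05,0,0,0,0]]}}

```text
time: 3.92
tcp_pos: [405.2, -125.3, 81.6]
eef_rot: [1.227, 1.181, -1.229]
contact_force: [0.4, -0.6, -1.3]
width: 0.581
```

View pics/w3.png

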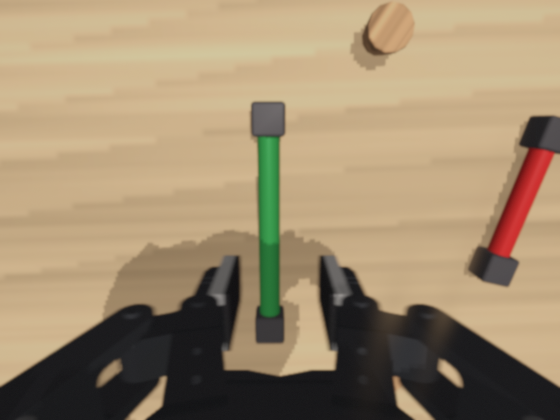

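```bash
python3 -c "
from h import *
plan(405,-120.5,50,-91.6)"
```

```text
t 3.92 p [ 405.2 -125.3   81.6] yaw -91.7 tilt [ 0.009 -0.01  -1.   ] F [ 0.4 -0.6 -1.3] w 0.581 j [-0.48  0.36  2.   -0.01  0.77  1.13] D [ -0.2   4.8 -31.6] dyaw 0.1 n 1
[0.0316, -0.0003, -0.0048, -0.1]
```

Call:
{"api": "carry_out", "payload": {"series": [[0.05,0.025,-0.001,-0.005,0],[0.05,0.005,0,0,0]]}}

```text
time: 4.18
tcp_pos: [404.6, -120.6, 50.6]
eef_rot: [1.227, 1.181, -1.229]
contact_force: [-0.0, -0.8, 0.1]
width: 0.586
```

```bash
python3 -c "
from h import *
plan(405,-120.5,29,-91.6)"
```

```text
t 4.17 p [ 404.6 -120.6   50.6] yaw -91.7 tilt [ 0.009 -0.01  -1.   ] F [-0.  -0.8  0.1] w 0.586 j [-0.47  0.42  2.03 -0.01  0.68  1.14] D [  0.4   0.1 -21.6] dyaw 0.1 n 1
[0.0216, 0.0004, -0.0001, -0.1]
```

Call:
{"api": "carry_out", "payload": {"series": [[0.05,0.017,0,0,0],[0.05,0.004,0,0,0]]}}

```text
time: 4.42
tcp_pos: [405.3, -121.2, 29.4]
eef_rot: [1.227, 1.181, -1.229]
contact_force: [-0.9, -0.5, 0.7]
width: 0.586
```

```bash
python3 -c "
from h import *
plan(405,-120.5,29,-91.6)"
```

```text
t 4.42 p [ 405.3 -121.2   29.4] yaw -91.7 tilt [ 0.009 -0.01  -1.   ] F [-0.9 -0.5  0.7] w 0.586 j [-0.47  0.46  2.05 -0.01  0.62  1.14] D [-0.3  0.7 -0.4] dyaw 0.1 n 1
[0.0004, -0.0003, -0.0007, -0.1]
```

Call:
{"api": "carry_out", "payload": {"series": [[0.0,0,0,0,0],[0.0,0,0,0,0],[0.0,0,0,0,0]]}}

```text
time: 4.8
tcp_pos: [406.2, -121.8, 30.6]
eef_rot: [1.227, 1.179, -1.228]
contact_force: [-0.1, -0.8, -0.1]
width: 0.0
```

```bash
python3 -c "
from h import *
d=cam('wrist'); save(d,'w4')
plan(405,-120.5,110,-91.6)"
```

```text
t 4.85 p [ 406.2 -121.8   30.6] yaw -91.7 tilt [ 0.011 -0.011 -1.   ] F [-0.1 -0.9  0.4] w -0.004 j [-0.47  0.46  2.04 -0.01  0.62  1.14] D [-1.2  1.3 79.4] dyaw 0.1 n 2
[-0.0397, -0.0006, -0.0006, -0.0]
[-0.0397, -0.0006, -0.0006, -0.0]
```

View pics/w4.png

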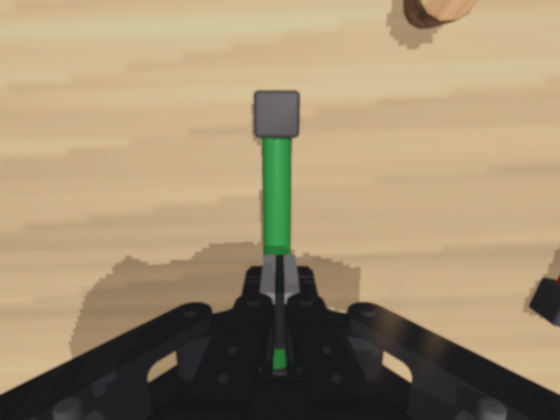

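The fingers shut above the glass again, with the TCP at 30 mm, so the tips stand higher than assumed. I'll measure the tips in the wrist depth image.

```bash
python3 -c "
from h import *
s=ctrl.sense();d=ctrl.read_camera('wrist')
he=np.array(d['hand_eye']); print(he.round(3).tolist(), ctrl.finger_overhang)
d['pose']=he; T=cloud(d)
for v,u in [(258,270),(258,290),(265,270),(265,290),(280,270),(300,265),(300,290),(330,260),(200,275),(245,277),(115,277),(365,280),(150,150)]: print(v,u,d['depth'][v,u],T[v,u].round(1))
"
```

```text
[[-0.0, -0.27, 0.963, -143.839], [-0.0, -0.963, -0.27, 69.312], [1.0, -0.0, 0.0, -0.538], [0.0, 0.0, 0.0, 1.0]] 25.0
258 270 143.76442 [-10.5  12.3  -4.3]
258 290 144.63962 [-9.7 11.9  3.9]
265 270 138.5096 [-16.2  11.7  -4.2]
265 290 139.39862 [-15.3  11.3   3.8]
280 270 125.7055 [-29.4  11.8  -3.8]
300 265 110.525986 [-44.9  12.7  -5. ]
300 290 110.44442 [-45.   12.7   2.9]
330 260 86.56164 [-68.4  17.8  -5.3]
200 275 162.15558 [13.8 30.9 -2.5]
245 277 167.22192 [12.9  9.  -1.6]
115 277 149.1702 [11.  68.9 -1.5]
365 280 185.25795 [ 12.6 -58.8  -0.1]
150 150 172.7503 [ 30.8  52.2 -64.4]
```

```bash
python3 -c "
from h import *
s=ctrl.sense();d=ctrl.read_camera('wrist')
d['pose']=np.array(d['hand_eye']); T=cloud(d)
for u in (268,277,290):
  for v in range(244,264,1): print(u,v,d['frame'][v,u],d['depth'][v,u].round(1),T[v,u].round(1))
c=cv2.cvtColor(d['frame'][230:400,190:370],cv2.COLOR_RGB2BGR); cv2.imwrite('pics/tip.png',cv2.resize(c,None,fx=3.3,fy=3.3,interpolation=cv2.INTER_CUBIC))
"
```

```text
268 244 [ 48 134  65] 168.3 [14.1  9.  -5.9]
268 245 [ 44 125  60] 169.6 [15.2  8.1 -6. ]
268 246 [ 39 115  55] 168.9 [14.3  7.9 -5.9]
268 247 [ 38 109  52] 168.1 [13.5  7.7 -5.9]
268 248 [ 36 107  51] 169.9 [15.   6.6 -6. ]
268 249 [ 37 107  51] 169.7 [14.7  6.2 -6. ]
268 250 [ 37 107  51] 170.4 [15.2  5.4 -6. ]
268 251 [ 37 107  51] 169.3 [14.   5.4 -6. ]
268 252 [ 39 107  52] 170.2 [14.7  4.6 -6. ]
268 253 [ 52 106  60] 169.8 [14.2  4.3 -6. ]
268 254 [ 75 104  77] 170.3 [14.6  3.6 -6. ]
268 255 [ 97 104  94] 147.8 [-6.5 11.9 -5.3]
268 256 [106 105 102] 147.6 [-6.8 11.6 -5.3]
268 257 [107 105 103] 146.6 [-7.8 11.6 -5.2]
268 258 [108 106 104] 144.7 [-9.6 11.9 -5.2]
268 259 [108 106 104] 144.0 [-10.4  11.8  -5.1]
268 260 [108 105 104] 143.3 [-11.2  11.7  -5.1]
268 261 [106 105 103] 144.0 [-10.6  11.   -5.2]
268 262 [103 101  99] 140.8 [-13.7  11.9  -5. ]
268 263 [99 97 95] 140.1 [-14.4  11.8  -5. ]
277 244 [ 59 154  79] 167.6 [13.4  9.3 -1.6]
277 245 [ 53 143  72] 166.7 [12.4  9.1 -1.6]
277 246 [ 46 127  62] 167.8 [13.3  8.3 -1.6]
277 247 [ 43 120  59] 168.2 [13.6  7.7 -1.6]
277 248 
[... 911 characters left out ...]
 5.6  4.8]
290 249 [120 129  84] 172.9 [17.7  5.   4.8]
290 250 [107 122  77] 173.1 [17.7  4.4  4.8]
290 251 [101 117  73] 172.5 [17.   4.2  4.8]
290 252 [100 116  73] 173.9 [18.2  3.2  4.8]
290 253 [ 99 113  75] 172.1 [16.4  3.4  4.8]
290 254 [101 109  84] 172.9 [17.   2.6  4.8]
290 255 [103 105  95] 148.5 [-5.8 11.6  4.1]
290 256 [106 105 102] 148.1 [-6.3 11.4  4. ]
290 257 [108 106 104] 145.6 [-8.7 11.9  4. ]
290 258 [107 105 103] 145.4 [-9.  11.6  4. ]
290 259 [107 105 104] 144.4 [-10.   11.6   3.9]
290 260 [108 106 104] 143.2 [-11.3  11.7   3.9]
290 261 [108 105 103] 141.2 [-13.3  12.1   3.8]
290 262 [107 105 103] 142.4 [-12.2  11.2   3.9]
290 263 [108 106 104] 140.3 [-14.3  11.7   3.8]
```

View pics/tip.png

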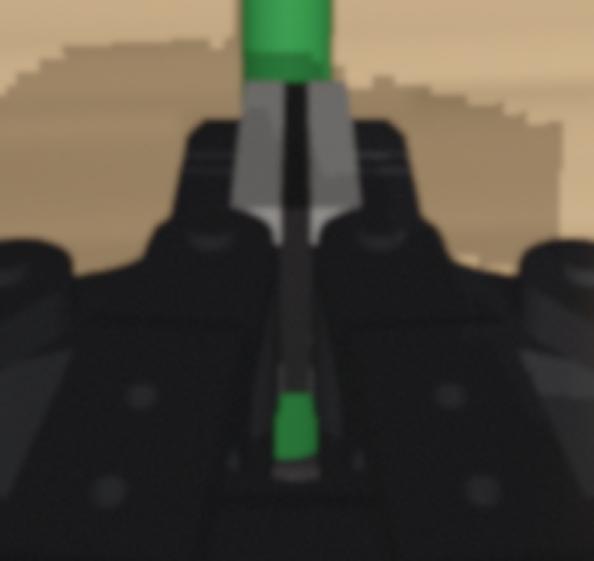

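The closed tips sit at tool x ≈ −6 mm, which is about 30 mm shorter than ctrl.finger_overhang says. The picture scale (50 mm opening spans 118 px at 148 mm depth) and both misses support this. I'll go lower in small steps, watching the force.

Call:
{"api": "carry_out", "payload": {"series": [[0.035,0,0,-0.001,0],[0.035,0,0,0,0],[0.035,0.01,0,0,0],[0.035,0.002,0,0,0]]}}

```text
time: 5.45
tcp_pos: [406.3, -120.7, 17.8]
eef_rot: [1.227, 1.179, -1.228]
contact_force: [0.2, 0.6, 0.6]
width: 0.409
```

```bash
cat >> h.py <<'E'
def tips():
    s=ctrl.sense();d=ctrl.read_camera('wrist'); d['pose']=np.array(d['hand_eye']); T=cloud(d)
    m=(abs(T[...,1]-11.7)<1.5)&(abs(T[...,2])<60)&(T[...,0]<8); x=T[...,0][m]; print('tip x 99pct',np.percentile(x,[95,99,99.8]).round(1),'=> tip z',(s['tcp_pos'][2]-np.percentile(x,99)).round(1))
    return d
E
python3 -c "
from h import *
save(tips(),'w5')
plan(405.5,-120.5,0,-91.6)"
```

```text
tip x 99pct [-28.   -6.8   3.2] => tip z 24.6
t 5.5 p [ 406.3 -120.8   17.8] yaw -91.7 tilt [ 0.011 -0.011 -1.   ] F [-0.4  0.6  0.2] w 0.41 j [-0.47  0.48  2.05 -0.01  0.59  1.14] D [ -0.8   0.3 -17.8] dyaw 0.1 n 1
[0.0178, -0.0009, -0.0003, -0.1]
```

View pics/w5.png

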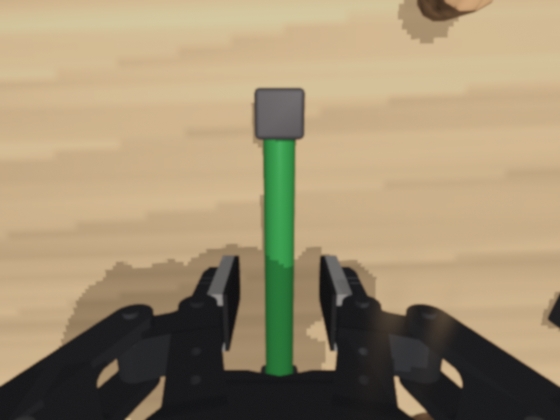

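The tube lies centred between the fingers, and the tips are still about 25 mm above the bench. I continue down.

Call:
{"api": "carry_out", "payload": {"series": [[0.035,0.011,0,0,0],[0.035,0.003,0,0,0]]}}

```text
time: 5.75
tcp_pos: [406.5, -121.0, 2.8]
eef_rot: [1.227, 1.179, -1.228]
contact_force: [-0.2, 0.3, -1.5]
width: 0.406
```

```bash
python3 -c "
from h import *
plan(405.5,-120.5,-1,-91.6)"
```

```text
t 5.75 p [ 406.5 -121.     2.8] yaw -91.7 tilt [ 0.011 -0.011 -1.   ] F [-0.2  0.3 -1.5] w 0.406 j [-0.47  0.52  2.06 -0.01  0.55  1.14] D [-1.   0.5 -3.8] dyaw 0.1 n 1
[0.0038, -0.001, -0.0004, -0.1]
```

Call:
{"api": "carry_out", "payload": {"series": [[0.035,0.004,0,0,0],[0.0,0,0,0,0],[0.0,0,0,0,0],[0.0,0,0,0,0]]}}

```text
time: 6.25
tcp_pos: [407.1, -120.6, 0.0]
eef_rot: [1.228, 1.178, -1.226]
contact_force: [0.5, 0.1, 0.3]
width: 0.137
```

```bash
python3 -c "
from h import *
plan(405.5,-120.5,100,-91.6)"
```

```text
t 6.25 p [ 407.1 -120.6    0. ] yaw -91.7 tilt [ 0.013 -0.012 -1.   ] F [0.5 0.1 0.3] w 0.137 j [-0.47  0.52  2.07 -0.01  0.54  1.14] D [ -1.6   0.1 100. ] dyaw 0.1 n 2
[-0.05, -0.0008, -0.0, -0.0]
[-0.05, -0.0008, -0.0, -0.0]
```

Call:
{"api": "carry_out", "payload": {"series": [[0.0,0,0,0,0]]}}

```text
time: 6.38
tcp_pos: [407.1, -120.6, -0.1]
eef_rot: [1.228, 1.178, -1.226]
contact_force: [-0.7, 0.2, 2.2]
width: 0.138
```

```bash
python3 -c "
from h import *
save(tips(),'w6')
plan(405.5,-120.5,100,-91.6)"
```

```text
tip x 99pct [-1.   0.2  0.8] => tip z -0.3
t 6.42 p [ 4.071e+02 -1.206e+02 -1.000e-01] yaw -91.7 tilt [ 0.012 -0.011 -1.   ] F [-0.7  0.9  1.5] w 0.132 j [-0.47  0.52  2.07 -0.01  0.54  1.14] D [-1.600e+00  1.000e-01  1.001e+02] dyaw 0.1 n 2
[-0.05, -0.0008, -0.0, -0.0]
[-0.05, -0.0008, -0.0, -0.0]
```

View pics/w6.png

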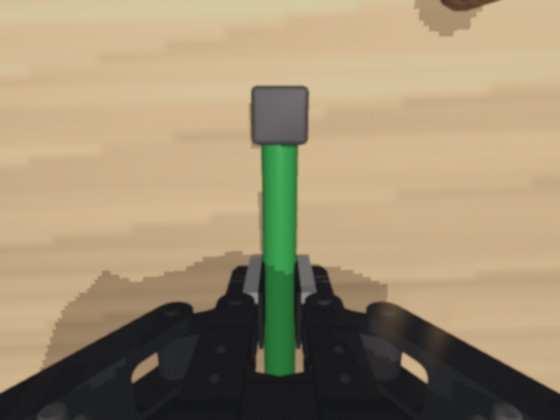

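Call:
{"api": "carry_out", "payload": {"series": [[0.0,-0.008,0,0,0],[0.0,-0.008,0,0,0]]}}

```text
time: 6.68
tcp_pos: [406.4, -120.3, 16.1]
eef_rot: [1.228, 1.18, -1.227]
contact_force: [0.1, 0.6, -1.2]
width: 0.134
```

```bash
python3 -c "
from h import *
d=cam('wrist'); save(d,'w7'); W=cloud(d); P=W[masks(d)['green']]; print(np.nanmean(P,0), np.nanpercentile(P[:,2],[5,50,95]))
d['pose']=np.array(d['hand_eye']);print(np.nanmedian(cloud(d)[95:130,265:295].reshape(-1,3),0))
plan(405.5,-120.5,100,-91.6)"
```

```text
[ 421.02787725 -119.99006711   32.76893825] [30.54787444 32.98779792 34.34620264]
[-19.88534905  69.97929134  -0.25591662]
t 6.72 p [ 406.9 -120.5   16.9] yaw -91.7 tilt [ 0.012 -0.011 -1.   ] F [ 0.5 -0.5 -0.3] w 0.135 j [-0.47  0.49  2.05 -0.01  0.59  1.14] D [-1.4 -0.  83.1] dyaw 0.1 n 2
[-0.0415, -0.0007, 0.0, -0.0]
[-0.0415, -0.0007, 0.0, -0.0]
```

View pics/w7.png

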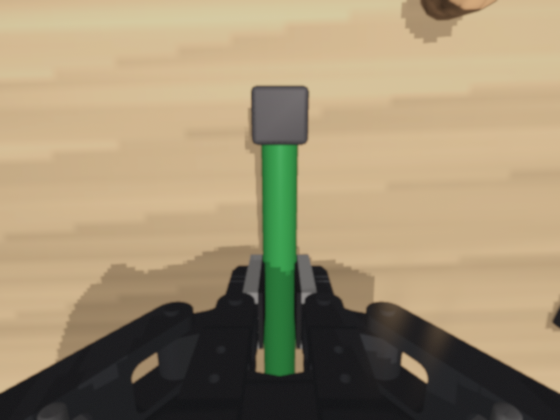

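Green is held: it rose with the gripper, and its top is now at z=33. Next I lift and traverse.

Call:
{"api": "carry_out", "payload": {"series": [[0.0,-0.03,0,0,0],[0.0,-0.03,0,0,0]]}}

```text
time: 6.98
tcp_pos: [405.0, -119.3, 77.4]
eef_rot: [1.228, 1.182, -1.229]
contact_force: [0.2, -0.3, -0.7]
width: 0.136
```

```bash
python3 -c "
from h import *
plan(645.5,162,75,-0.7,step=30)"
```

```text
t 6.97 p [ 405.  -119.3   77.4] yaw -91.7 tilt [ 0.008 -0.01  -1.   ] F [ 0.2 -0.3 -0.7] w 0.136 j [-0.46  0.36  2.01 -0.01  0.76  1.14] D [240.5 281.3  -2.4] dyaw 91.0 n 13
[0.0002, 0.0179, -0.0222, -7.0]
[0.0002, 0.0204, -0.0198, -7.0]
[0.0002, 0.0227, -0.0172, -7.0]
[0.0002, 0.0246, -0.0143, -7.0]
[0.0002, 0.0262, -0.0112, -7.0]
[0.0002, 0.0273, -0.0079, -7.0]
[0.0002, 0.0281, -0.0045, -7.0]
[0.0002, 0.0285, -0.0011, -7.0]
[0.0002, 0.0284, 0.0024, -7.0]
[0.0002, 0.0279, 0.0058, -7.0]
[0.0002, 0.0269, 0.0092, -7.0]
[0.0002, 0.0256, 0.0124, -7.0]
[0.0002, 0.0239, 0.0154, -7.0]
```

Call:
{"api": "carry_out", "payload": {"series": [[0.0,0,0.018,-0.022,-7],[0.0,0,0.02,-0.02,-7],[0.0,0,0.023,-0.017,-7],[0.0,0,0.025,-0.014,-7],[0.0,0,0.026,-0.011,-7],[0.0,0,0.027,-0.008,-7],[0.0,0,0.028,-0.005,-7],[0.0,0,0.029,-0.001,-7]]}}

```text
time: 7.98
tcp_pos: [555.9, 59.0, 82.4]
eef_rot: [0.459, 1.501, -0.471]
contact_force: [0.5, 0.2, -0.8]
width: 0.141
```

```bash
python3 -c "
from h import *
plan(645.5,162,75,-0.7,step=30)"
```

```text
t 7.97 p [555.9  59.   82.4] yaw -34.1 tilt [ 0.016 -0.013 -1.   ] F [ 0.5  0.2 -0.8] w 0.141 j [-0.02  0.55  1.63 -0.02  0.94  0.58] D [ 89.6 103.   -7.4] dyaw 33.4 n 5
[0.0015, 0.0271, 0.0033, -6.7]
[0.0015, 0.0265, 0.0064, -6.7]
[0.0015, 0.0256, 0.0095, -6.7]
[0.0015, 0.0243, 0.0124, -6.7]
[0.0015, 0.0227, 0.0151, -6.7]
```

Call:
{"api": "carry_out", "payload": {"series": [[0.0,0.001,0.027,0.003,-6.7],[0.0,0.001,0.027,0.006,-6.7],[0.0,0.001,0.026,0.01,-6.7],[0.0,0.001,0.024,0.012,-6.7],[0.0,0.001,0.023,0.015,-6.7]]}}

```text
time: 8.6
tcp_pos: [646.2, 167.4, 78.0]
eef_rot: [-0.018, 1.556, -0.002]
contact_force: [-0.1, 1.0, -0.4]
width: 0.134
```

```bash
python3 -c "
from h import *
plan(645.5,162,60,-0.7,step=30)"
```

```text
t 8.6 p [646.2 167.4  78. ] yaw 0.6 tilt [ 0.015 -0.013 -1.   ] F [-0.1  1.  -0.4] w 0.134 j [ 0.15  0.73  1.29 -0.02  1.11  0.14] D [ -0.7  -5.4 -18. ] dyaw -1.3 n 1
[0.018, -0.0054, -0.0008, 1.3]
```

Call:
{"api": "carry_out", "payload": {"series": [[0.0,0.015,-0.006,-0.001,1.3],[0.0,0.003,0,0,0]]}}

```text
time: 8.85
tcp_pos: [645.3, 162.0, 58.8]
eef_rot: [-0.001, 1.556, -0.02]
contact_force: [-0.9, 0.9, -0.8]
width: 0.137
```

```bash
python3 -c "
from h import *
d=cam('wrist'); save(d,'w8'); W=cloud(d)
m=masks(d)['green']; P=W[m]; P=P[~np.isnan(P[:,0])]; print(P.mean(0), cv2.minAreaRect(P[:,:2].astype(np.float32)))
plan(645.5,162,40,-0.7,step=30)"
```

```text
[646.1353791  176.7110006   75.08331624] ((646.0541381835938, 170.9959716796875), (100.13072967529297, 13.495063781738281), 89.61106872558594)
t 8.9 p [645.7 162.3  59.2] yaw -0.7 tilt [ 0.015 -0.013 -1.   ] F [-0.4  0.3 -0.7] w 0.133 j [ 0.14  0.75  1.31 -0.02  1.07  0.16] D [ -0.2  -0.3 -19.2] dyaw -0.0 n 1
[0.0192, -0.0003, -0.0002, 0.0]
```

View pics/w8.png

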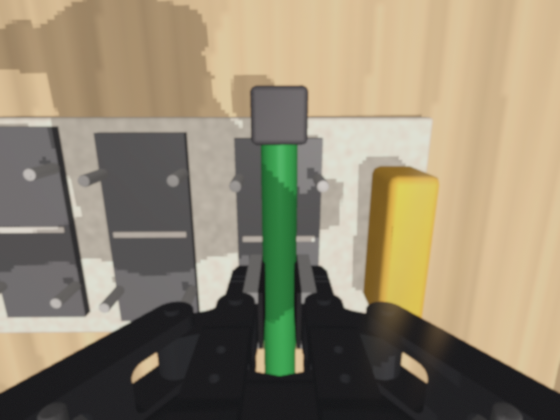

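The tube is over the cradle next to the yellow block, its axis centred between the pins (235,185) and (322,185). I check the white line and the far boot.

```bash
python3 -c "
from h import *
d=cam('wrist'); W=cloud(d)
for v,u in [(239,248),(239,308),(115,278),(88,278),(142,278),(300,280)]: print(v,u,W[v-1:v+2,u-3:u+4].reshape(-1,3).mean(0).round(1))
for u in (236,238,320,322): print(W[210:230,u].mean(0).round(1), d['frame'][220,u])
r=W[200,225:335]; print([(225+i,d['frame'][200,225+i].sum(),r[i].round(0).tolist()) for i in list(range(5,20,2))+list(range(88,104,2))])
"
```

```text
239 248 [629.7 163.8  18.9]
239 308 [663.3 163.2  18.9]
115 278 [nan nan nan]
88 278 [646.8 240.   77.7]
142 278 [646.5 222.1  78.2]
300 280 [646.6 159.2  77. ]
[623.5 175.2  18.5] [125 120 113]
[624.6 175.1  18.5] [88 85 86]
[670.7 172.5  12.5] [170 162 150]
[671.8 172.5  12.7] [179 171 158]
[(230, np.uint64(517), [620.0, 185.0, 12.0]), (232, np.uint64(517), [621.0, 184.0, 12.0]), (234, np.uint64(468), [622.0, 185.0, 13.0]), (236, np.uint64(302), [624.0, 186.0, 18.0]), (238, np.uint64(261), [625.0, 186.0, 19.0]), (240, np.uint64(260), [626.0, 186.0, 19.0]), (242, np.uint64(260), [627.0, 186.0, 19.0]), (244, np.uint64(261), [628.0, 186.0, 18.0]), (313, np.uint64(262), [666.0, 185.0, 18.0]), (315, np.uint64(263), [667.0, 186.0, 19.0]), (317, np.uint64(266), [668.0, 185.0, 18.0]), (319, np.uint64(384), [669.0, 186.0, 19.0]), (321, np.uint64(509), [671.0, 184.0, 12.0]), (323, np.uint64(520), [672.0, 184.0, 13.0]), (325, np.uint64(517), [673.0, 184.0, 13.0]), (327, np.uint64(517), [674.0, 184.0, 12.0])]
```

Call:
{"api": "carry_out", "payload": {"series": [[0.0,0.02,0.002,0,0],[0.0,0.012,0,0,0]]}}

```text
time: 9.2
tcp_pos: [647.1, 163.3, 27.6]
eef_rot: [0.001, 1.552, -0.02]
contact_force: [-0.2, -0.8, -0.6]
width: 0.131
```

```bash
python3 -c "
from h import *
plan(645.5,164,16,-0.7,step=30)"
```

```text
t 9.2 p [647.1 163.3  27.6] yaw -0.7 tilt [ 0.018 -0.012 -1.   ] F [-0.2 -0.8 -0.6] w 0.131 j [ 0.14  0.79  1.33 -0.02  1.    0.16] D [ -1.6   0.7 -11.6] dyaw 0.0 n 1
[0.0116, 0.0007, -0.0016, -0.0]
```

Call:
{"api": "carry_out", "payload": {"series": [[0.0,0.009,0.001,-0.001,0],[0.0,0,0,0,0]]}}

```text
time: 9.45
tcp_pos: [646.2, 163.9, 18.0]
eef_rot: [0.001, 1.552, -0.02]
contact_force: [-2.0, -0.6, 8.4]
width: 0.137
```

Call:
{"api": "carry_out", "payload": {"series": [[0.0,0.002,0,0,0]]}}

```text
time: 9.57
tcp_pos: [646.3, 163.9, 17.8]
eef_rot: [0.001, 1.552, -0.02]
contact_force: [-8.6, -1.1, 21.2]
width: 0.132
```

Call:
{"api": "carry_out", "payload": {"series": [[0.0,0.002,0,0,0]]}}

```text
time: 9.7
tcp_pos: [646.3, 164.0, 17.9]
eef_rot: [0.001, 1.551, -0.02]
contact_force: [-6.1, -1.2, 14.6]
width: 0.137
```

Firm contact at TCP z=18, so the tube is set down. I release and rise.

Call:
{"api": "carry_out", "payload": {"series": [[0.035,0,0,0,0],[0.035,0,0,0,0],[0.035,-0.02,0,0,0],[0.035,-0.04,0,0,0],[0.035,-0.03,0,0,0]]}}

```text
time: 10.32
tcp_pos: [643.2, 165.0, 109.3]
eef_rot: [0.0, 1.556, -0.021]
contact_force: [-0.6, 0.6, -0.9]
width: 0.411
```

```bash
python3 -c "
from h import *
d=cam('wrist'); save(d,'w9'); W=cloud(d)
m=masks(d)['green']; P=W[m]; P=P[~np.isnan(P[:,0])]; print(P.mean(0), cv2.minAreaRect(P[:,:2].astype(np.float32)),np.percentile(P[:,2],[10,50,95]))
plan(622.2,-273,110,-102.9,step=50)"
```

```text
[646.93669106 166.02580788  31.4770727 ] ((647.1509399414062, 161.82717895507812), (121.26372528076172, 13.07345199584961), 89.29411315917969) [29.5375791  31.7366909  33.30711494]
t 10.38 p [645.1 165.4 113.8] yaw -0.8 tilt [ 0.021 -0.012 -1.   ] F [ 1.6 -0.   3.8] w 0.411 j [ 0.14  0.69  1.27 -0.02  1.17  0.16] D [ -22.9 -438.4   -3.8] dyaw -102.1 n 10
[0.0004, -0.0439, -0.0017, 10.2]
[0.0004, -0.0435, 0.0061, 10.2]
[0.0004, -0.0417, 0.0137, 10.2]
[0.0004, -0.0386, 0.0209, 10.2]
[0.0004, -0.0343, 0.0274, 10.2]
[0.0004, -0.0289, 0.0331, 10.2]
[0.0004, -0.0226, 0.0377, 10.2]
[0.0004, -0.0155, 0.0411, 10.2]
[0.0004, -0.008, 0.0432, 10.2]
[0.0004, -0.0002, 0.0439, 10.2]
```

View pics/w9.png

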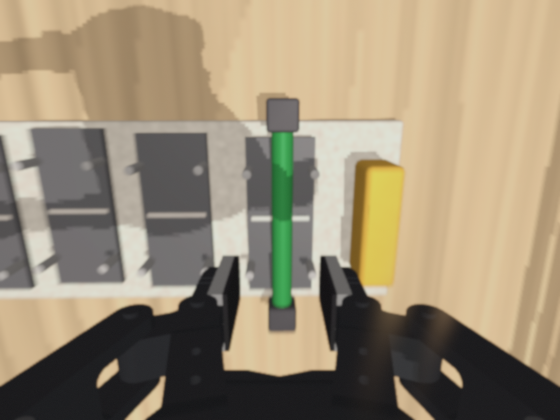

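Green lies in the cradle, centre (647,162), angle 89.3°, top z 33. Now white.

Call:
{"api": "carry_out", "payload": {"series": [[0.035,0,-0.044,-0.002,10.2],[0.035,0,-0.043,0.006,10.2],[0.035,0,-0.042,0.014,10.2],[0.035,0,-0.039,0.021,10.2],[0.035,0,-0.034,0.027,10.2],[0.035,0,-0.029,0.033,10.2],[0.035,0,-0.023,0.038,10.2],[0.035,0,-0.015,0.041,10.2]]}}

```text
time: 11.38
tcp_pos: [623.4, -191.9, 127.0]
eef_rot: [1.146, 1.216, -1.122]
contact_force: [0.6, 0.2, 0.1]
width: 0.408
```

```bash
python3 -c "
from h import *
plan(622.2,-273,80,-102.9,step=50)"
```

```text
t 11.38 p [ 623.4 -191.9  127. ] yaw -84.7 tilt [ 0.036 -0.013 -0.999] F [0.6 0.2 0.1] w 0.408 j [-0.42  0.64  1.32  0.    1.14  1.06] D [ -1.2 -81.1 -47. ] dyaw -18.2 n 2
[0.0235, -0.0044, 0.0403, 9.1]
[0.0235, 0.0021, 0.0405, 9.1]
```

Call:
{"api": "carry_out", "payload": {"series": [[0.035,0.015,-0.004,0.03,7],[0.035,0.015,0,0.03,7],[0.035,0.01,0.002,0.02,4]]}}

```text
time: 11.75
tcp_pos: [622.0, -278.5, 91.0]
eef_rot: [1.391, 1.048, -1.353]
contact_force: [0.3, 0.8, 0.0]
width: 0.407
```

```bash
python3 -c "
from h import *
plan(622.2,-273,60,-102.9,step=50)
d=cam('wrist'); save(d,'w10'); W=cloud(d)
f=d['frame'].astype(int); print(W[:,:,2][210,280])
m=(W[...,2]>6)&(W[...,2]<30)&(abs(W[...,0]-622)<90)&(abs(W[...,1]+273)<60); P=W[m]; print(len(P),P.mean(0),cv2.minAreaRect(P[:,:2].astype(np.float32)))
"
```

```text
t 11.75 p [ 622.  -278.5   91. ] yaw -103.5 tilt [ 0.041 -0.016 -0.999] F [0.3 0.8 0. ] w 0.407 j [-0.54  0.72  1.27  0.01  1.11  1.27] D [  0.2   5.5 -31. ] dyaw 0.6 n 1
[0.031, -0.0011, -0.0054, -0.6]
13.451864041977132
4816 [ 627.02556706 -273.79729105   17.7144839 ] ((623.33740234375, -272.8253173828125), (20.024263381958008, 134.51287841796875), 76.8869857788086)
```

View pics/w10.png

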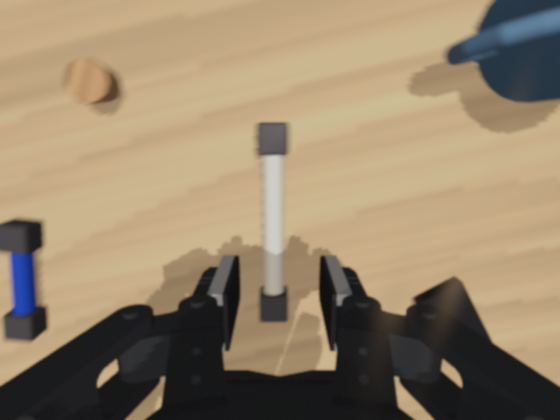

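White is centred ahead of the fingers (273,220), measured (623.3,−272.8) with its long axis at 166.9°. Descend.

Call:
{"api": "carry_out", "payload": {"series": [[0.035,0.025,0,-0.005,0],[0.035,0.02,0,0,0]]}}

```text
time: 12.05
tcp_pos: [625.4, -277.9, 46.4]
eef_rot: [1.394, 1.042, -1.354]
contact_force: [-0.7, -0.6, 0.0]
width: 0.408
```

```bash
python3 -c "
from h import *
plan(623,-272.8,20,-103.1,step=50)"
```

```text
t 12.05 p [ 625.4 -277.9   46.4] yaw -103.7 tilt [ 0.044 -0.019 -0.999] F [-0.7 -0.6  0. ] w 0.408 j [-0.53  0.78  1.3   0.01  1.02  1.27] D [ -2.4   5.1 -26.4] dyaw 0.6 n 1
[0.0264, -0.0035, -0.0044, -0.6]
```

Call:
{"api": "carry_out", "payload": {"series": [[0.035,0.015,-0.004,-0.005,-0.5],[0.035,0.01,0,0,0]]}}

```text
time: 12.3
tcp_pos: [623.7, -271.3, 19.9]
eef_rot: [1.386, 1.049, -1.346]
contact_force: [0.3, 0.7, -0.1]
width: 0.408
```

```bash
python3 -c "
from h import *
plan(623,-272.8,-2,-103.1,step=50)"
```

```text
t 12.3 p [ 623.7 -271.3   19.9] yaw -103.1 tilt [ 0.043 -0.018 -0.999] F [ 0.3  0.7 -0.1] w 0.408 j [-0.53  0.8   1.33  0.01  0.96  1.27] D [ -0.7  -1.5 -21.9] dyaw 0.0 n 1
[0.0219, -0.0004, 0.0016, -0.0]
```

Call:
{"api": "carry_out", "payload": {"series": [[0.035,0.015,-0.001,0.001,0],[0.035,0.006,0,0,0]]}}

```text
time: 12.55
tcp_pos: [623.4, -272.0, -1.6]
eef_rot: [1.385, 1.05, -1.346]
contact_force: [-16.8, 5.5, 35.6]
width: 0.411
```

```bash
python3 -c "
from h import *
plan(623,-272.8,-2,-103.1,step=50)"
```

```text
t 12.55 p [ 623.4 -272.    -1.6] yaw -103.0 tilt [ 0.043 -0.018 -0.999] F [-16.8   5.5  35.6] w 0.411 j [-0.53  0.83  1.34  0.01  0.93  1.27] D [-0.4 -0.8 -0.4] dyaw -0.1 n 1
[0.0004, -0.0002, 0.0009, 0.1]
```

Contact of 36 N; I back off a few mm and look.

Call:
{"api": "carry_out", "payload": {"series": [[0.035,-0.004,0,0,0]]}}

```text
time: 12.68
tcp_pos: [623.2, -272.0, 2.3]
eef_rot: [1.385, 1.05, -1.346]
contact_force: [-0.2, -0.1, -0.2]
width: 0.408
```

```bash
python3 -c "
from h import *
d=cam('wrist'); save(d,'w11')
plan(623,-272.8,-2,-103.1,step=50)"
```

```text
t 12.72 p [ 623.5 -272.2    3. ] yaw -103.0 tilt [ 0.044 -0.019 -0.999] F [0.4 0.1 0.5] w 0.415 j [-0.53  0.82  1.34  0.01  0.93  1.27] D [-0.5 -0.6 -5. ] dyaw -0.1 n 1
[0.005, -0.0004, 0.0007, 0.1]
```

View pics/w11.png

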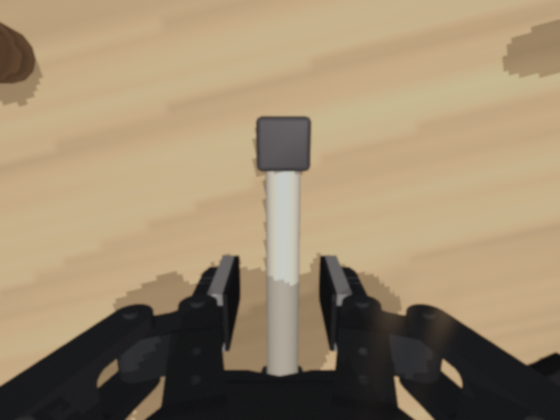

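The tube is centred between the fingers, so it was the tips touching the bench. TCP z≈2–3 is low enough; grip.

Call:
{"api": "carry_out", "payload": {"series": [[0.0,0.001,0,0,0],[0.0,0,0,0,0],[0.0,0,0,0,0],[0.0,0,0,0,0]]}}

```text
time: 13.22
tcp_pos: [624.1, -272.6, 2.4]
eef_rot: [1.385, 1.047, -1.345]
contact_force: [-0.2, -0.2, 1.9]
width: 0.134
```

Call:
{"api": "carry_out", "payload": {"series": [[0.0,-0.02,0,0,0],[0.0,-0.03,0,0,0],[0.0,-0.03,0,0,0]]}}

```text
time: 13.6
tcp_pos: [619.0, -270.2, 83.6]
eef_rot: [1.385, 1.053, -1.348]
contact_force: [0.5, 0.0, -0.5]
width: 0.132
```

```bash
python3 -c "
from h import *
d=cam('wrist'); save(d,'w12')
plan(574,166,85,-0.7,step=36)"
```

```text
t 13.65 p [ 621.1 -271.3   88.8] yaw -103.0 tilt [ 0.047 -0.021 -0.999] F [ 2.1 -0.7  2.7] w 0.133 j [-0.53  0.72  1.29  0.01  1.08  1.27] D [-47.1 437.3  -3.8] dyaw 102.3 n 13
[0.0003, -0.0111, -0.032, -7.9]
[0.0003, -0.0066, -0.0332, -7.9]
[0.0003, -0.002, -0.0338, -7.9]
[0.0003, 0.0026, -0.0337, -7.9]
[0.0003, 0.0072, -0.0331, -7.9]
[0.0003, 0.0117, -0.0318, -7.9]
[0.0003, 0.0159, -0.0299, -7.9]
[0.0003, 0.0198, -0.0274, -7.9]
[0.0003, 0.0234, -0.0244, -7.9]
[0.0003, 0.0265, -0.021, -7.9]
[0.0003, 0.0292, -0.0172, -7.9]
[0.0003, 0.0312, -0.013, -7.9]
[0.0003, 0.0327, -0.0086, -7.9]
```

View pics/w12.png

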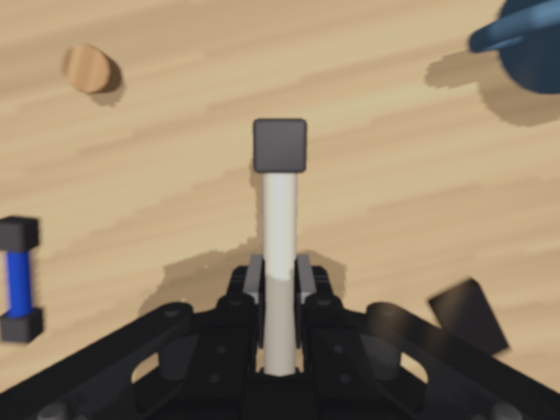

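White is held (its boot at (279,145) is now off the bench). I traverse to the second cradle.

Call:
{"api": "carry_out", "payload": {"series": [[0.0,0,-0.011,-0.032,-7.9],[0.0,0,-0.007,-0.033,-7.9],[0.0,0,-0.002,-0.034,-7.9],[0.0,0,0.003,-0.034,-7.9],[0.0,0,0.007,-0.033,-7.9],[0.0,0,0.012,-0.032,-7.9],[0.0,0,0.016,-0.03,-7.9],[0.0,0,0.02,-0.027,-7.9]]}}

```text
time: 14.65
tcp_pos: [591.1, 1.8, 91.5]
eef_rot: [0.511, 1.439, -0.519]
contact_force: [-0.2, 0.2, -1.1]
width: 0.134
```

```bash
python3 -c "
from h import *
plan(574,166,80,-0.7,step=36)"
```

```text
t 14.65 p [591.1   1.8  91.5] yaw -38.1 tilt [ 0.063 -0.027 -0.998] F [-0.2  0.2 -1.1] w 0.134 j [-0.12  0.57  1.57 -0.02  0.93  0.56] D [-17.1 164.2 -11.5] dyaw 37.4 n 5
[0.0023, 0.0237, -0.023, -7.5]
[0.0023, 0.0265, -0.0197, -7.5]
[0.0023, 0.0289, -0.016, -7.5]
[0.0023, 0.0307, -0.0122, -7.5]
[0.0023, 0.032, -0.0081, -7.5]
```

Call:
{"api": "carry_out", "payload": {"series": [[0.0,0.001,0.024,-0.023,-7.5],[0.0,0.001,0.026,-0.02,-7.5],[0.0,0.001,0.028,-0.016,-7.5],[0.0,0.001,0.028,-0.012,-7.5],[0.0,0.001,0.024,-0.008,-6.5]]}}

```text
time: 15.28
tcp_pos: [571.4, 160.0, 86.6]
eef_rot: [-0.017, 1.5, -0.024]
contact_force: [0.4, 0.7, -0.5]
width: 0.133
```

```bash
python3 -c "
from h import *
plan(574,166,60,-0.7,step=36)"
```

```text
t 15.28 p [571.4 160.   86.6] yaw -0.2 tilt [ 0.071 -0.026 -0.997] F [ 0.4  0.7 -0.5] w 0.133 j [ 0.16  0.58  1.57 -0.05  0.93  0.2 ] D [  2.6   6.  -26.6] dyaw -0.5 n 1
[0.0266, 0.006, 0.0026, 0.5]
```

Call:
{"api": "carry_out", "payload": {"series": [[0.0,0.013,0.006,0.003,0.5],[0.0,0.01,0,0,0],[0.0,0,0,0,0]]}}

```text
time: 15.65
tcp_pos: [576.6, 166.0, 63.6]
eef_rot: [-0.008, 1.498, -0.032]
contact_force: [0.8, -0.5, -0.3]
width: 0.13
```

```bash
python3 -c "
from h import *
d=cam('wrist'); save(d,'w13'); W=cloud(d)
for v in range(70,150,8): print(v,W[v,270:290].mean(0).round(1),d['frame'][v,280])
for v,u in [(300,280),(340,280)]: print(v,W[v-1:v+2,u-3:u+4].reshape(-1,3).mean(0).round(1))
plan(574,166,40,-0.7,step=36)"
```

```text
70 [583.5 256.5   0.6] [211 184 146]
78 [583.4 252.4   0.6] [211 184 146]
86 [583.4 248.3   0.7] [211 184 146]
94 [5.833e+02 2.441e+02 3.000e-01] [211 184 146]
102 [583.3 239.8   0.7] [211 184 146]
110 [5.832e+02 2.355e+02 5.000e-01] [210 184 145]
118 [583.1 231.2   0.7] [146 125 100]
126 [577.5 231.2  76.8] [107 103 104]
134 [577.4 228.4  77.2] [107 103 104]
142 [577.4 225.6  77.3] [109 104 105]
300 [576.6 161.8  79. ]
340 [576.2 143.4  80.3]
t 15.7 p [576.9 165.9  64. ] yaw -0.8 tilt [ 0.073 -0.026 -0.997] F [-0.3 -0.8  0.4] w 0.135 j [ 0.17  0.62  1.57 -0.05  0.88  0.22] D [ -2.9   0.1 -24. ] dyaw 0.1 n 1
[0.024, 0.0, -0.0029, -0.1]
```

View pics/w13.png

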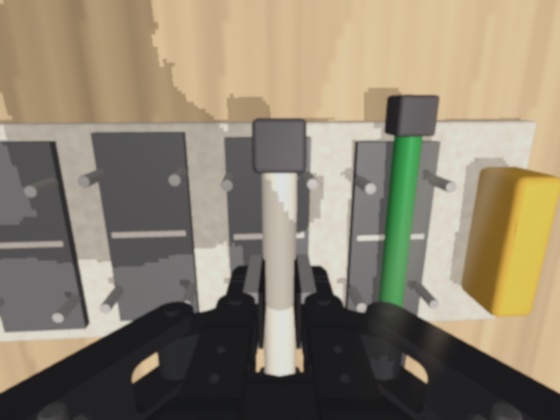

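```bash
cat >> h.py <<'E'
def plan(x,y,z,yaw,step=55):
    s=ctrl.sense(); Rm=R.from_rotvec(s['eef_rot']).as_matrix(); p=np.array(s['tcp_pos'])
    y0=np.degrees(np.arctan2(Rm[1,2],Rm[0,2])); dy=(yaw-y0+180)%360-180
    D=np.array([x,y,z])-p; n=int(max(1,np.ceil(np.linalg.norm(D)/step),np.ceil(abs(dy)/10.5)))
    print('t',round(s['time'],2),'p',p.round(1),'yaw',round(y0,1),'tilt',Rm[:2,0].round(3),'F',s['contact_force'].round(1),'w',round(s['width'],3),'D',D.round(1),'dyaw',round(dy,1),'n',n)
    for i in range(n):
        A=Rm@R.from_rotvec([np.radians(-dy*i/n),0,0]).as_matrix()
        print((D/n@A).round(1),round(-dy/n,1))
E
python3 -c "
from h import *
d=cam('wrist'); W=cloud(d)
for v,u in [(236,243),(236,303)]: print(W[v-1:v+2,u-3:u+4].reshape(-1,3).mean(0).round(1))
f=d['frame'].astype(int).sum(-1)
i=[u for u in range(200,335) if f[205,u]<330 and abs(W[205,u,2]-18)<4]; print(i[0],i[-1],W[205,i[0]],W[205,i[-1]])
plan(574,166,40,-0.7,step=36)"
```

```text
[560.5 167.4  19.2]
[594.8 166.   19.1]
227 307 [552.48052547 185.83674087  18.52353677] [597.18855101 183.98405639  17.59293456]
t 15.75 p [577.1 166.   64.4] yaw -0.8 tilt [ 0.074 -0.026] F [-0.6  1.  -0.9] w 0.132 D [ -3.1  -0.  -24.4] dyaw 0.1 n 1
[24.1  0.5 -4.9] -0.1
```

Call:
{"api": "carry_out", "payload": {"series": [[0.0,0.02,0.002,-0.003,0],[0.0,0.015,0,-0.001,0]]}}

```text
time: 16.0
tcp_pos: [577.6, 166.0, 30.3]
eef_rot: [-0.006, 1.492, -0.033]
contact_force: [-0.2, 0.5, -0.9]
width: 0.136
```

```bash
python3 -c "
from h import *
plan(575,168,21,-0.7,step=36)"
```

```text
t 16.0 p [577.6 166.   30.3] yaw -1.0 tilt [ 0.078 -0.025] F [-0.2  0.5 -0.9] w 0.136 D [-2.6  2.  -9.3] dyaw 0.3 n 1
[ 9.   2.1 -3.3] -0.3
```

Call:
{"api": "carry_out", "payload": {"series": [[0.0,0.005,0.002,-0.003,0]]}}

```text
time: 16.12
tcp_pos: [574.9, 167.4, 24.3]
eef_rot: [-0.005, 1.493, -0.034]
contact_force: [0.8, -1.2, 2.3]
width: 0.135
```

Call:
{"api": "carry_out", "payload": {"series": [[0.0,0.003,0,0,0]]}}

```text
time: 16.25
tcp_pos: [575.3, 167.2, 21.8]
eef_rot: [-0.005, 1.493, -0.034]
contact_force: [-3.3, -1.6, 9.1]
width: 0.134
```

Call:
{"api": "carry_out", "payload": {"series": [[0.0,0.002,0,0,0]]}}

```text
time: 16.38
tcp_pos: [575.7, 167.1, 20.8]
eef_rot: [-0.005, 1.492, -0.034]
contact_force: [-2.8, -2.3, 6.7]
width: 0.134
```

Call:
{"api": "carry_out", "payload": {"series": [[0.0,0.002,0,0,0],[0.032,0,0,0,0],[0.032,0,0,0,0],[0.032,-0.02,0,0,0],[0.032,-0.04,0,0,0],[0.032,-0.025,0,0,0]]}}

```text
time: 17.12
tcp_pos: [568.6, 169.1, 106.3]
eef_rot: [-0.005, 1.494, -0.035]
contact_force: [0.9, -0.2, 0.1]
width: 0.37
```

```bash
python3 -c "
from h import *
d=cam('wrist'); save(d,'w14'); W=cloud(d)
m=(W[...,2]>21)&(W[...,2]<45)&(abs(W[...,0]-574)<14)&(abs(W[...,1]-166)<90);m=cv2.morphologyEx(m.astype(np.uint8),cv2.MORPH_OPEN,np.ones((5,5)))>0; P=W[m]; print(len(P),P.mean(0),cv2.minAreaRect(P[:,:2].astype(np.float32)),np.percentile(P[:,2],[5,50,95]),P[:,1].max(),P[:,1].min())
plan(417.8,-283,100,-105.3,step=38)"
```

```text
4907 [576.05728715 173.43850499  35.72255946] ((576.3985595703125, 167.56411743164062), (135.3504180908203, 20.077404022216797), 89.00810241699219) [31.2031318  35.58454286 39.25615862] 235.36046456248897 99.78414044141164
t 17.18 p [569.8 169.5 109.2] yaw -1.0 tilt [ 0.081 -0.025] F [ 1.6 -0.3  2.4] w 0.374 D [-152.  -452.5   -9.2] dyaw -104.3 n 13
[  0.6 -35.  -11.1] 8.0
[  0.6 -36.2  -6.1] 8.0
[  0.6 -36.7  -1. ] 8.0
[  0.6 -36.5   4.2] 8.0
[  0.6 -35.6   9.2] 8.0
[  0.6 -33.9  14.1] 8.0
[  0.6 -31.6  18.7] 8.0
[  0.6 -28.7  22.9] 8.0
[  0.6 -25.2  26.7] 8.0
[  0.6 -21.3  29.9] 8.0
[  0.6 -16.9  32.6] 8.0
[  0.6 -12.2  34.6] 8.0
[ 0.6 -7.2 36. ] 8.0
```

View pics/w14.png

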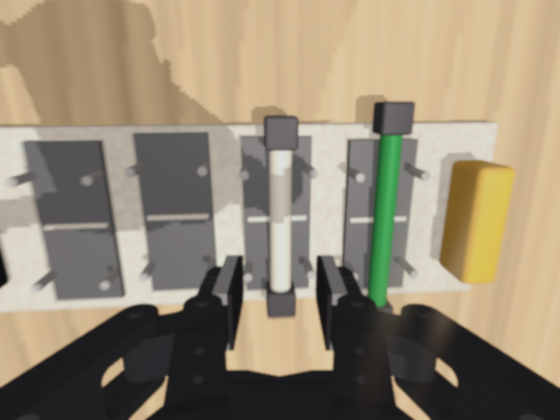

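White is placed: centre (576.4,167.6), angle 89°, on its line. On to red, with slower rows since the tool's tilt grows on quick moves.

Call:
{"api": "carry_out", "payload": {"series": [[0.032,0,-0.035,-0.011,8],[0.032,0,-0.036,-0.006,8],[0.032,0,-0.037,-0.001,8],[0.032,0,-0.037,0.004,8],[0.032,0,-0.036,0.009,8],[0.032,0,-0.034,0.014,8]]}}

```text
time: 17.92
tcp_pos: [496.4, -42.9, 107.4]
eef_rot: [0.688, 1.371, -0.666]
contact_force: [0.0, -1.1, -0.3]
width: 0.371
```

```bash
python3 -c "
from h import *
plan(417.8,-283,100,-105.3,step=38)"
```

```text
t 17.93 p [496.4 -42.9 107.4] yaw -50.4 tilt [ 0.085 -0.024] F [ 0.  -1.1 -0.3] w 0.371 D [ -78.6 -240.1   -7.4] dyaw -54.9 n 7
[  0.9 -30.6  19.2] 7.8
[  0.9 -27.7  23.2] 7.8
[  0.9 -24.3  26.7] 7.8
[  0.9 -20.4  29.8] 7.8
[  0.9 -16.1  32.3] 7.8
[  0.9 -11.6  34.2] 7.8
[ 0.9 -6.8 35.4] 7.8
```

Call:
{"api": "carry_out", "payload": {"series": [[0.032,0,-0.031,0.019,7.8],[0.032,0,-0.028,0.023,7.8],[0.032,0,-0.024,0.027,7.8],[0.032,0,-0.02,0.03,7.8],[0.032,0,-0.016,0.032,7.8],[0.032,0,-0.012,0.034,7.8],[0.032,0,-0.007,0.034,7.8]]}}

```text
time: 18.8
tcp_pos: [410.7, -288.5, 103.7]
eef_rot: [1.452, 0.981, -1.358]
contact_force: [0.2, -0.7, 0.9]
width: 0.372
```

```bash
python3 -c "
from h import *
plan(417.8,-283,100,-105.3,step=38)"
```

```text
t 18.8 p [ 410.7 -288.5  103.7] yaw -106.8 tilt [ 0.085 -0.025] F [ 0.2 -0.7  0.9] w 0.372 D [ 7.1  5.5 -3.7] dyaw 1.5 n 1
[ 4.1  4.9 -7.3] -1.5
```

Call:
{"api": "carry_out", "payload": {"series": [[0.032,-0.06,0,0,0],[0.032,0,0,0,0]]}}

```text
time: 19.05
tcp_pos: [404.4, -289.9, 162.8]
eef_rot: [1.456, 0.98, -1.364]
contact_force: [0.0, -0.7, -0.2]
width: 0.371
```

```bash
python3 -c "
from h import *
plan(417.8,-283,100,-105.3,step=38)"
```

```text
t 19.05 p [ 404.4 -289.9  162.8] yaw -107.2 tilt [ 0.083 -0.024] F [ 0.  -0.7 -0.2] w 0.371 D [ 13.4   6.9 -62.8] dyaw 1.9 n 2
[31.7  2.7 -5.2] -0.9
[31.7  2.7 -5.2] -0.9
```

Call:
{"api": "carry_out", "payload": {"series": [[0.032,0.025,0.003,-0.005,-0.9],[0.032,0.025,0.003,-0.005,-0.9],[0.032,0.015,0,0,0],[0.032,0.01,0,0,0]]}}

```text
time: 19.55
tcp_pos: [419.6, -283.5, 85.0]
eef_rot: [1.432, 0.996, -1.342]
contact_force: [0.4, 0.4, -0.2]
width: 0.378
```

```bash
python3 -c "
from h import *
d=cam('wrist'); save(d,'w15'); W=cloud(d)
m=(W[...,2]>6)&(W[...,2]<30)&(abs(W[...,0]-418)<70)&(abs(W[...,1]+283)<40); P=W[m]; print(len(P),P.mean(0),cv2.minAreaRect(P[:,:2].astype(np.float32)))
plan(417.8,-283.3,30,-105.3,step=38)"
```

```text
4212 [ 419.78015211 -283.79962125   17.94903681] ((417.74139404296875, -283.44659423828125), (19.882041931152344, 109.64161682128906), 74.4698715209961)
t 19.6 p [ 419.1 -283.1   84. ] yaw -105.3 tilt [ 0.083 -0.024] F [ 0.2  0.2 -1.5] w 0.374 D [ -1.3  -0.2 -54. ] dyaw 0.0 n 2
[26.9 -2.9  0.3] -0.0
[26.9 -2.9  0.3] -0.0
```

View pics/w15.png

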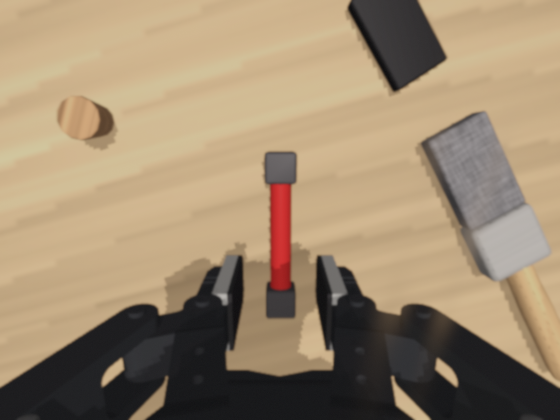

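Red (280,235) is centred between the fingers; centre (417.7,−283.4) and length 110 mm. Descend.

Call:
{"api": "carry_out", "payload": {"series": [[0.032,0.025,-0.003,0,0],[0.032,0.02,-0.002,0,0],[0.032,0.008,-0.001,0,0]]}}

```text
time: 19.98
tcp_pos: [418.4, -283.3, 29.8]
eef_rot: [1.432, 0.995, -1.341]
contact_force: [0.7, -0.4, 0.2]
width: 0.379
```

```bash
python3 -c "
from h import *
plan(417.8,-283.3,3,-105.4,step=38)"
```

```text
t 19.98 p [ 418.4 -283.3   29.8] yaw -105.3 tilt [ 0.084 -0.025] F [ 0.7 -0.4  0.2] w 0.379 D [ -0.6  -0.  -26.8] dyaw -0.1 n 1
[26.6 -2.9  0.1] 0.1
```

Call:
{"api": "carry_out", "payload": {"series": [[0.032,0.014,-0.002,0,0],[0.032,0.008,-0.001,0,0]]}}

```text
time: 20.23
tcp_pos: [417.8, -283.4, 7.1]
eef_rot: [1.431, 0.994, -1.341]
contact_force: [0.3, 0.3, 0.5]
width: 0.373
```

Call:
{"api": "carry_out", "payload": {"series": [[0.032,0.004,0,0,0]]}}

```text
time: 20.35
tcp_pos: [418.1, -283.6, 2.8]
eef_rot: [1.431, 0.994, -1.341]
contact_force: [0.1, -0.7, 0.3]
width: 0.375
```

Call:
{"api": "carry_out", "payload": {"series": [[0.0,0,0,0,0],[0.0,0,0,0,0],[0.0,0,0,0,0],[0.0,0,0,0,0]]}}

```text
time: 20.85
tcp_pos: [418.6, -284.0, 3.5]
eef_rot: [1.431, 0.992, -1.34]
contact_force: [-0.2, 0.1, -0.9]
width: 0.132
```

Call:
{"api": "carry_out", "payload": {"series": [[0.0,-0.015,0.001,0,0],[0.0,-0.03,0.003,0,0],[0.0,-0.03,0.003,0,0]]}}

```text
time: 21.22
tcp_pos: [417.8, -282.9, 80.8]
eef_rot: [1.432, 0.997, -1.342]
contact_force: [0.1, 0.1, -0.5]
width: 0.136
```

```bash
python3 -c "
from h import *
d=cam('wrist'); save(d,'w16')
plan(508.2,169.5,80,-0.7,step=36)"
```

```text
t 21.27 p [ 419.6 -284.4   84.6] yaw -105.3 tilt [ 0.088 -0.029] F [ 1.4 -1.2  3.9] w 0.134 D [ 88.6 453.9  -4.6] dyaw 104.6 n 13
[ -0.1  -2.7 -35.5] -8.0
[ -0.1   2.3 -35.5] -8.0
[ -0.1   7.3 -34.8] -8.0
[ -0.1  12.1 -33.5] -8.0
[ -0.1  16.6 -31.4] -8.0
[ -0.1  20.9 -28.8] -8.0
[ -0.1  24.7 -25.6] -8.0
[ -0.1  28.1 -21.9] -8.0
[ -0.1  30.8 -17.7] -8.0
[ -0.1  33.  -13.2] -8.0
[-0.1 34.6 -8.5] -8.0
[-0.1 35.4 -3.6] -8.0
[-0.1 35.5  1.4] -8.0
```

View pics/w16.png

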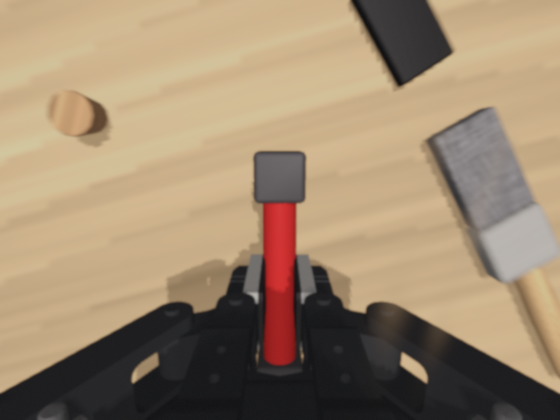

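Red is held. I traverse to the third cradle.

Call:
{"api": "carry_out", "payload": {"series": [[0.0,0,-0.003,-0.035,-8],[0.0,0,0.002,-0.035,-8],[0.0,0,0.007,-0.035,-8],[0.0,0,0.012,-0.033,-8],[0.0,0,0.017,-0.031,-8],[0.0,0,0.021,-0.029,-8],[0.0,0,0.025,-0.026,-8],[0.0,0,0.028,-0.022,-8]]}}

```text
time: 22.28
tcp_pos: [474.2, -0.9, 88.1]
eef_rot: [0.531, 1.394, -0.533]
contact_force: [1.3, 0.4, -0.7]
width: 0.128
```

```bash
python3 -c "
from h import *
plan(508.2,168,78,-0.7,step=36)"
```

```text
t 22.27 p [474.2  -0.9  88.1] yaw -39.7 tilt [ 0.1   -0.037] F [ 1.3  0.4 -0.7] w 0.128 D [ 34.  168.9 -10.1] dyaw 39.0 n 5
[  1.4  30.3 -16.4] -7.8
[  1.4  32.3 -12.2] -7.8
[ 1.4 33.6 -7.7] -7.8
[ 1.4 34.4 -3.1] -7.8
[ 1.4 34.5  1.6] -7.8
```

Call:
{"api": "carry_out", "payload": {"series": [[0.0,0.001,0.03,-0.016,-7.8],[0.0,0.001,0.032,-0.012,-7.8],[0.0,0.001,0.033,-0.008,-7.8],[0.0,0.001,0.034,-0.003,-7.8],[0.0,0.001,0.028,0.001,-6.8],[0.0,0,0,0,0]]}}

```text
time: 23.02
tcp_pos: [506.0, 168.1, 84.6]
eef_rot: [-0.027, 1.463, -0.03]
contact_force: [-1.0, -0.1, -0.6]
width: 0.135
```

```bash
python3 -c "
from h import *
plan(508.2,168,62,-0.7,step=36)"
```

```text
t 23.02 p [506.  168.1  84.6] yaw 0.0 tilt [ 0.107 -0.037] F [-1.  -0.1 -0.6] w 0.135 D [  2.2  -0.1 -22.6] dyaw -0.7 n 1
[22.7  0.8 -0.2] 0.7
```

Call:
{"api": "carry_out", "payload": {"series": [[0.0,0.013,0.001,0,0.7],[0.0,0.009,0,0,0]]}}

```text
time: 23.28
tcp_pos: [508.5, 167.2, 62.5]
eef_rot: [-0.014, 1.462, -0.042]
contact_force: [-0.4, -0.3, -0.3]
width: 0.131
```

```bash
cat >> h.py <<'E'
def pl(d,xc):
    W=cloud(d); f=d['frame'].astype(int).sum(-1); z=W[...,2]
    m=(abs(z-18.5)<2.5)&(abs(W[...,0]-xc)<27)&(f<400)
    P=W[m]; print('plate x',np.percentile(P[:,0],[1,99]).round(1),'y',np.percentile(P[:,1],[1,99]).round(1))
    m=(abs(z-18.5)<2.5)&(abs(W[...,0]-xc)<18)&(f>430)&(abs(W[...,1]-167)<12); print('line',W[m].mean(0).round(1),m.sum())
    m=(z>50)&(abs(W[...,0]-xc)<12); P=W[m]; print('held y max',np.percentile(P[:,1],99.5).round(1))
E
python3 -c "
from h import *
d=cam('wrist'); save(d,'w17'); pl(d,508)
W=cloud(d)
for v in (130,170,300,340): print(W[v-1:v+2,276:284].reshape(-1,3).mean(0).round(1))
plan(508.2,168,50,-0.7,step=36)"
```

```text
plate x [485.9 530.5] y [151.4 225.7]
line [501.3 171.3  19.1] 142
held y max 222.6
[515.8 226.1  13.6]
[nan nan nan]
[507.7 163.1  77.9]
[507.2 145.   79.8]
t 23.32 p [508.1 166.9  61.5] yaw -0.9 tilt [ 0.107 -0.037] F [ 0.  -0.8 -0.3] w 0.136 D [  0.1   1.1 -11.5] dyaw 0.2 n 1
[11.4  1.5 -1.2] -0.2
```

View pics/w17.png

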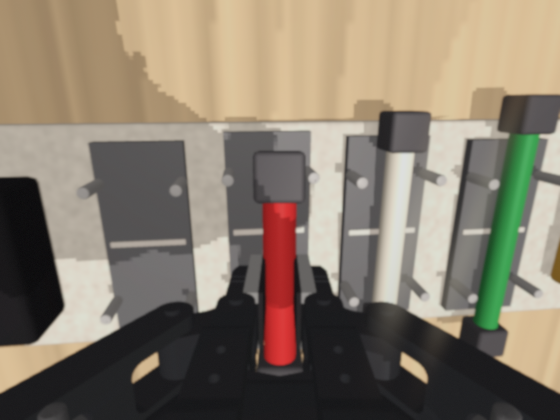

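Red is over the third cradle. The line is at y≈171 and the tube's middle at 167.6, so I shift 3 mm and lower.

Call:
{"api": "carry_out", "payload": {"series": [[0.0,0.018,0.004,-0.002,0],[0.0,0.012,0.001,-0.001,0]]}}

```text
time: 23.58
tcp_pos: [508.8, 169.3, 30.3]
eef_rot: [-0.012, 1.463, -0.045]
contact_force: [0.8, -0.4, -0.7]
width: 0.136
```

```bash
python3 -c "
from h import *
plan(508.2,170.5,22,-0.7,step=36)"
```

```text
t 23.57 p [508.8 169.3  30.3] yaw -1.1 tilt [ 0.107 -0.038] F [ 0.8 -0.4 -0.7] w 0.136 D [-0.6  1.2 -8.3] dyaw 0.4 n 1
[ 8.1  1.5 -1.5] -0.4
```

Call:
{"api": "carry_out", "payload": {"series": [[0.0,0.005,0.001,-0.001,0]]}}

```text
time: 23.7
tcp_pos: [508.7, 169.4, 25.0]
eef_rot: [-0.012, 1.463, -0.046]
contact_force: [-0.6, -5.5, 9.4]
width: 0.136
```

Call:
{"api": "carry_out", "payload": {"series": [[0.0,0.003,0,0,0]]}}

```text
time: 23.82
tcp_pos: [510.2, 169.0, 22.7]
eef_rot: [-0.011, 1.46, -0.046]
contact_force: [0.6, 0.5, 6.9]
width: 0.132
```

Call:
{"api": "carry_out", "payload": {"series": [[0.0,0.002,0,0,0]]}}

```text
time: 23.95
tcp_pos: [511.0, 168.8, 21.6]
eef_rot: [-0.01, 1.459, -0.046]
contact_force: [-3.3, -1.2, 7.3]
width: 0.134
```

Call:
{"api": "carry_out", "payload": {"series": [[0.0,0.002,0.001,-0.002,0]]}}

```text
time: 24.08
tcp_pos: [511.2, 169.1, 20.9]
eef_rot: [-0.01, 1.455, -0.047]
contact_force: [-0.6, -8.3, 16.6]
width: 0.132
```

Call:
{"api": "carry_out", "payload": {"series": [[0.032,0,0,0,0],[0.032,0,0,0,0],[0.032,-0.02,0,0,0],[0.032,-0.04,0,0,0],[0.032,-0.025,0,0,0]]}}

```text
time: 24.7
tcp_pos: [500.1, 171.5, 105.5]
eef_rot: [-0.009, 1.46, -0.049]
contact_force: [0.5, -0.4, -0.3]
width: 0.375
```

```bash
python3 -c "
from h import *
d=cam('wrist'); save(d,'w18'); W=cloud(d)
m=(W[...,2]>21)&(W[...,2]<45)&(abs(W[...,0]-508)<16)&(abs(W[...,1]-170)<90);m=cv2.morphologyEx(m.astype(np.uint8),cv2.MORPH_OPEN,np.ones((5,5)))>0; P=W[m]; print(len(P),P.mean(0),cv2.minAreaRect(P[:,:2].astype(np.float32)),np.percentile(P[:,2],[5,50,95]))
plan(624.5,-94.8,110,-109.3,step=33)"
```

```text
4221 [510.8394923  175.72725353  35.77638712] ((511.3327941894531, 171.9320068359375), (109.80715942382812, 20.06951332092285), 88.58045959472656) [30.59433081 35.76748457 39.26141727]
t 24.75 p [501.2 171.9 108.2] yaw -1.3 tilt [ 0.114 -0.038] F [1.4 0.9 2.8] w 0.374 D [ 123.3 -266.7    1.8] dyaw -108.0 n 11
[  2.  -23.9  11.7] 9.8
[  2.  -21.6  15.6] 9.8
[  2.  -18.6  19.1] 9.8
[  2.  -15.1  22. ] 9.8
[  2.  -11.1  24.2] 9.8
[ 2.  -6.8 25.7] 9.8
[ 2.  -2.3 26.5] 9.8
[ 2.   2.2 26.5] 9.8
[ 2.   6.7 25.8] 9.8
[ 2.  11.  24.3] 9.8
[ 2. 15. 22.] 9.8
```

View pics/w18.png

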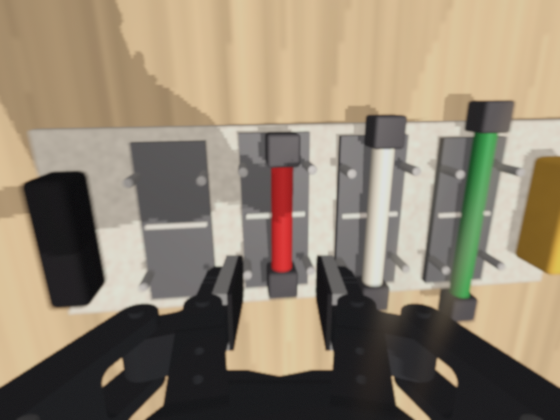

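Red is placed: centre (511.3,171.9), about 3 mm off centre, angle 88.6°. Blue next.

Call:
{"api": "carry_out", "payload": {"series": [[0.032,0.002,-0.024,0.012,9.8],[0.032,0.002,-0.022,0.016,9.8],[0.032,0.002,-0.019,0.019,9.8],[0.032,0.002,-0.015,0.022,9.8],[0.032,0.002,-0.011,0.024,9.8],[0.032,0.002,-0.007,0.026,9.8],[0.032,0.002,-0.002,0.026,9.8],[0.032,0.002,0.002,0.026,9.8]]}}

```text
time: 25.75
tcp_pos: [588.4, -27.3, 106.1]
eef_rot: [1.127, 1.159, -1.051]
contact_force: [0.2, -0.3, 0.3]
width: 0.373
```

```bash
python3 -c "
from h import *
plan(624.5,-94.8,100,-109.3,step=33)"
```

```text
t 25.75 p [588.4 -27.3 106.1] yaw -82.3 tilt [ 0.111 -0.036] F [ 0.2 -0.3  0.3] w 0.373 D [ 36.1 -67.5  -6.1] dyaw -27.0 n 3
[ 4.2  8.5 23.8] 9.0
[ 4.2 12.1 22.1] 9.0
[ 4.2 15.4 20. ] 9.0
```

Call:
{"api": "carry_out", "payload": {"series": [[0.032,0.004,0.009,0.024,9.0],[0.032,0.004,0.012,0.022,9.0],[0.032,0.004,0.013,0.015,8.0],[0.032,0,0,0,0]]}}

```text
time: 26.25
tcp_pos: [623.1, -93.4, 96.7]
eef_rot: [1.487, 0.935, -1.37]
contact_force: [-0.6, 0.8, -0.3]
width: 0.378
```

```bash
python3 -c "
from h import *
d=cam('wrist'); save(d,'w19'); W=cloud(d)
m=(W[...,2]>6)&(W[...,2]<30)&(abs(W[...,0]-624)<60)&(abs(W[...,1]+95)<40); P=W[m]; print(len(P),P.mean(0),cv2.minAreaRect(P[:,:2].astype(np.float32)))
plan(624.5,-94.8,50,-109.3,step=33)"
```

```text
3094 [625.91239279 -94.29802151  18.40243124] ((625.12109375, -94.03118896484375), (19.92904281616211, 84.23153686523438), 70.88065338134766)
t 26.3 p [622.6 -92.6  96.7] yaw -109.1 tilt [ 0.107 -0.035] F [-0.4  1.4 -0.7] w 0.376 D [  1.9  -2.2 -46.7] dyaw -0.2 n 2
[23.3 -1.4  0.8] 0.1
[23.3 -1.4  0.8] 0.1
```

View pics/w19.png

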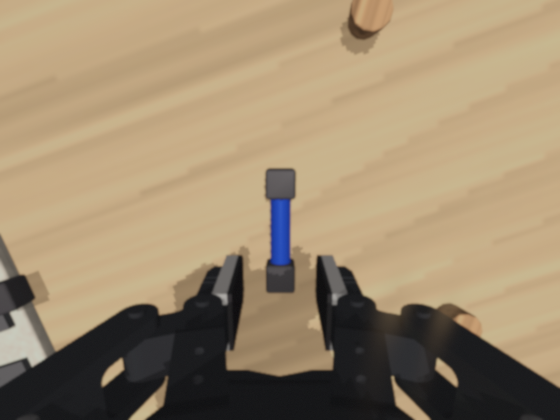

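Blue (281,230) is centred between the fingers; centre (625.1,−94.0) and length 84 mm. Descend.

Call:
{"api": "carry_out", "payload": {"series": [[0.032,0.024,-0.002,0.001,0],[0.032,0.024,-0.001,0.001,0],[0.032,0.012,-0.001,0,0]]}}

```text
time: 26.68
tcp_pos: [624.0, -92.5, 36.1]
eef_rot: [1.479, 0.943, -1.361]
contact_force: [-0.5, 0.3, -0.5]
width: 0.377
```

```bash
python3 -c "
from h import *
plan(625,-94.2,3,-109.2,step=33)"
```

```text
t 26.68 p [624.  -92.5  36.1] yaw -108.5 tilt [ 0.108 -0.034] F [-0.5  0.3 -0.5] w 0.377 D [  1.   -1.7 -33.1] dyaw -0.7 n 2
[16.5 -1.1  0.7] 0.4
[16.5 -1.1  0.7] 0.4
```

Call:
{"api": "carry_out", "payload": {"series": [[0.032,0.015,-0.001,0.001,0.4],[0.032,0.011,-0.001,0.001,0.3]]}}

```text
time: 26.92
tcp_pos: [624.3, -93.6, 9.2]
eef_rot: [1.487, 0.937, -1.367]
contact_force: [-0.1, 0.5, 0.4]
width: 0.378
```

Call:
{"api": "carry_out", "payload": {"series": [[0.032,0.004,0,0,0]]}}

```text
time: 27.05
tcp_pos: [624.4, -93.7, 4.5]
eef_rot: [1.486, 0.938, -1.367]
contact_force: [0.5, 0.1, -0.2]
width: 0.371
```

```bash
python3 -c "
from h import *
plan(625,-94.2,3,-109.2,step=33)"
```

```text
t 27.05 p [624.4 -93.7   4.5] yaw -109.0 tilt [ 0.107 -0.034] F [ 0.5  0.1 -0.2] w 0.371 D [ 0.6 -0.5 -1.5] dyaw -0.2 n 1
[1.6 0.5 0.3] 0.2
```

Call:
{"api": "carry_out", "payload": {"series": [[0.032,0.001,0,0,0],[0.0,0,0,0,0],[0.0,0,0,0,0],[0.0,0,0,0,0],[0.0,0,0,0,0]]}}

```text
time: 27.68
tcp_pos: [625.5, -94.0, 4.8]
eef_rot: [1.487, 0.936, -1.365]
contact_force: [0.3, -0.3, -0.6]
width: 0.133
```

Call:
{"api": "carry_out", "payload": {"series": [[0.0,-0.015,0.001,0,0],[0.0,-0.03,0.003,0,0],[0.0,-0.035,0.003,0,0],[0.0,-0.01,0,0,0]]}}

```text
time: 28.18
tcp_pos: [621.9, -93.1, 99.3]
eef_rot: [1.487, 0.936, -1.366]
contact_force: [-0.2, 0.2, -0.6]
width: 0.135
```

```bash
python3 -c "
from h import *
d=cam('wrist'); save(d,'w20')
plan(441.7,166.5,82,-0.7,step=33)"
```

```text
t 28.23 p [621.7 -93.   99.4] yaw -109.0 tilt [ 0.109 -0.034] F [ 0.8  0.2 -0.2] w 0.131 D [-180.   259.5  -17.4] dyaw 108.3 n 11
[ -1.  -23.2 -17. ] -9.8
[ -1.  -19.9 -20.7] -9.8
[ -1.  -16.1 -23.8] -9.8
[ -1.  -11.8 -26.2] -9.8
[ -1.   -7.2 -27.8] -9.8
[ -1.   -2.3 -28.6] -9.8
[ -1.    2.6 -28.6] -9.8
[ -1.    7.5 -27.7] -9.8
[ -1.   12.1 -26.1] -9.8
[ -1.   16.4 -23.6] -9.8
[ -1.   20.2 -20.4] -9.8
```

View pics/w20.png

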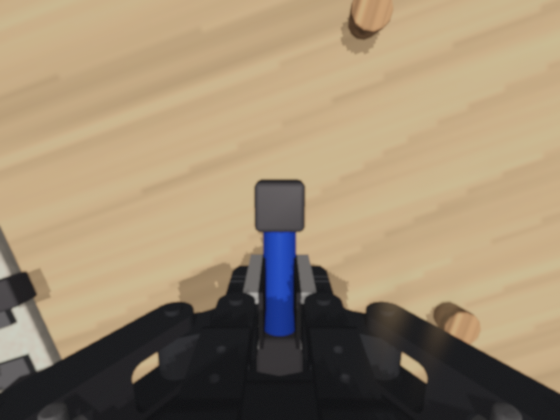

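Blue is held. I traverse to the last cradle, next to the black block.

Call:
{"api": "carry_out", "payload": {"series": [[0.0,0,-0.023,-0.017,-9.8],[0.0,0,-0.02,-0.021,-9.8],[0.0,0,-0.016,-0.024,-9.8],[0.0,0,-0.012,-0.026,-9.8],[0.0,0,-0.007,-0.028,-9.8],[0.0,0,-0.002,-0.029,-9.8],[0.0,0,0.003,-0.029,-9.8],[0.0,0,0.007,-0.028,-9.8]]}}

```text
time: 29.22
tcp_pos: [480.4, 98.8, 71.2]
eef_rot: [0.374, 1.431, -0.388]
contact_force: [-0.4, -0.5, -0.6]
width: 0.134
```

```bash
python3 -c "
from h import *
plan(441.7,166.5,82,-0.7,step=33)"
```

```text
t 29.23 p [480.4  98.8  71.2] yaw -28.3 tilt [ 0.099 -0.034] F [-0.4 -0.5 -0.6] w 0.134 D [-38.7  67.7  10.8] dyaw 27.6 n 3
[ -5.6  13.8 -21.6] -9.2
[ -5.6  17.1 -19.1] -9.2
[ -5.6  20.  -16.1] -9.2
```

Call:
{"api": "carry_out", "payload": {"series": [[0.0,-0.008,0.014,-0.022,-9.2],[0.0,-0.006,0.017,-0.019,-9.2],[0.0,-0.002,0.016,-0.012,-8.0],[0.0,0,0,0,0]]}}

```text
time: 29.72
tcp_pos: [438.9, 164.5, 78.2]
eef_rot: [-0.016, 1.48, -0.038]
contact_force: [-0.6, -0.6, 0.3]
width: 0.132
```

```bash
python3 -c "
from h import *
plan(441.7,166.5,62,-0.7,step=36)"
```

```text
t 29.73 p [438.9 164.5  78.2] yaw -0.7 tilt [ 0.091 -0.035] F [-0.6 -0.6  0.3] w 0.132 D [  2.8   2.  -16.2] dyaw 0.0 n 1
[16.3  2.6  1.3] -0.0
```

Call:
{"api": "carry_out", "payload": {"series": [[0.0,0.01,0.003,0.001,0],[0.0,0.006,0,0,0]]}}

```text
time: 29.98
tcp_pos: [441.8, 166.3, 60.9]
eef_rot: [-0.013, 1.48, -0.041]
contact_force: [1.0, -0.3, 0.0]
width: 0.137
```

```bash
python3 -c "
from h import *
d=cam('wrist'); save(d,'w21'); pl(d,441.7)
plan(441.7,168,50,-0.7,step=36)"
```

```text
plate x [419.2 463.7] y [151.6 222.4]
line [438.3 167.8  19.1] 161
held y max 209.8
t 30.02 p [441.5 166.1  60.3] yaw -1.0 tilt [ 0.089 -0.036] F [-0.  -0.7 -0.9] w 0.134 D [  0.2   1.9 -10.3] dyaw 0.3 n 1
[10.2  2.3 -0.8] -0.3
```

View pics/w21.png

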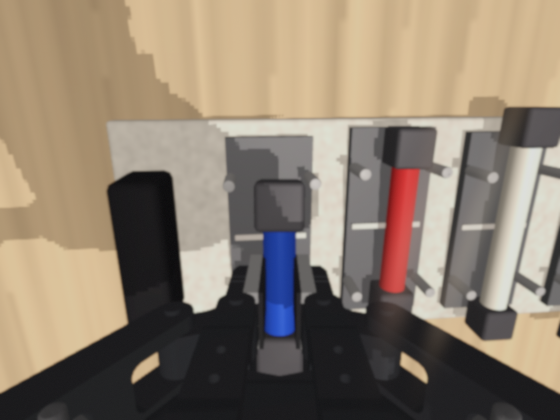

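Blue is over the last cradle: line y≈167.7, tube middle ≈167.3. Lower.

Call:
{"api": "carry_out", "payload": {"series": [[0.0,0.018,0.001,-0.002,0],[0.0,0.012,0.001,-0.001,0]]}}

```text
time: 30.28
tcp_pos: [442.2, 166.2, 29.2]
eef_rot: [-0.01, 1.48, -0.044]
contact_force: [0.1, -0.2, -0.8]
width: 0.133
```

```bash
python3 -c "
from h import *
plan(441.6,166.5,23,-0.7,step=36)"
```

```text
t 30.27 p [442.2 166.2  29.2] yaw -1.1 tilt [ 0.09  -0.036] F [ 0.1 -0.2 -0.8] w 0.133 D [-0.6  0.3 -6.2] dyaw 0.4 n 1
[ 6.1  0.5 -1.2] -0.4
```

Call:
{"api": "carry_out", "payload": {"series": [[0.0,0.004,0.001,-0.001,0]]}}

```text
time: 30.4
tcp_pos: [442.5, 166.4, 25.1]
eef_rot: [-0.01, 1.479, -0.044]
contact_force: [-0.2, -6.5, 14.4]
width: 0.134
```

Call:
{"api": "carry_out", "payload": {"series": [[0.0,0.002,0,-0.001,0]]}}

```text
time: 30.52
tcp_pos: [443.1, 166.2, 23.7]
eef_rot: [-0.009, 1.476, -0.045]
contact_force: [-1.2, -0.4, 12.0]
width: 0.127
```

Call:
{"api": "carry_out", "payload": {"series": [[0.0,0.002,0,-0.001,0]]}}

```text
time: 30.65
tcp_pos: [443.6, 166.0, 22.4]
eef_rot: [-0.008, 1.474, -0.045]
contact_force: [-0.7, -3.2, 9.9]
width: 0.137
```

Call:
{"api": "carry_out", "payload": {"series": [[0.0,0.002,0,-0.001,0]]}}

```text
time: 30.78
tcp_pos: [443.9, 165.7, 21.3]
eef_rot: [-0.007, 1.471, -0.046]
contact_force: [-4.9, -1.8, 21.9]
width: 0.136
```

Call:
{"api": "carry_out", "payload": {"series": [[0.032,0,0,0,0],[0.032,0,0,0,0],[0.032,-0.02,0,0,0],[0.032,-0.04,0,0,0],[0.032,-0.05,0,0,0],[0.032,-0.05,0,0,0]]}}

```text
time: 31.52
tcp_pos: [426.2, 170.5, 180.8]
eef_rot: [-0.007, 1.481, -0.049]
contact_force: [1.0, 0.6, -0.7]
width: 0.375
```

```bash
cat > chk.py <<'E'
from h import *
def chk(n,nm):
    d=cam(n); save(d,nm); W=cloud(d)
    for k,x in (('blue',443),('red',510),('white',576),('green',647)):
        m=(W[...,2]>20.5)&(W[...,2]<45)&(abs(W[...,0]-x)<14)&(abs(W[...,1]-167)<90);m=cv2.morphologyEx(m.astype(np.uint8),cv2.MORPH_OPEN,np.ones((3,3)))>0; P=W[m]
        if len(P)<20: print(k,len(P)); continue
        c,s,a=cv2.minAreaRect(P[:,:2].astype(np.float32)); print(k,len(P),np.round(c,1),np.round(s,1),round(a,1),np.percentile(P[:,2],[50,95]).round(1))
chk('wrist','w22')
E
python3 chk.py; python3 -c "
from h import *
plan(300,-250,220,-40)"
```

```text
blue 2026 [444.2 169.2] [85.  19.8] 88.7 [37.2 39.4]
red 2599 [511.3 171.8] [109.8  20.7] 88.6 [35.6 39.3]
white 3173 [575.6 167.6] [134.8  20.6] 89.3 [35.1 39.2]
green 3663 [646.5 162.1] [159.5  21.5] 89.0 [31.7 36. ]
t 31.57 p [428.9 171.5 187.1] yaw -1.4 tilt [ 0.099 -0.035] F [2.5 0.8 6.1] w 0.379 D [-128.9 -421.5   32.9] dyaw -38.6 n 9
[ -3.4 -47.3 -12.7] 4.3
[ -3.4 -48.1  -9.1] 4.3
[ -3.4 -48.7  -5.5] 4.3
[ -3.4 -49.   -1.9] 4.3
[ -3.4 -49.    1.8] 4.3
[ -3.4 -48.7   5.5] 4.3
[ -3.4 -48.1   9.1] 4.3
[ -3.4 -47.3  12.6] 4.3
[ -3.4 -46.3  16.1] 4.3
```

View pics/w22.png

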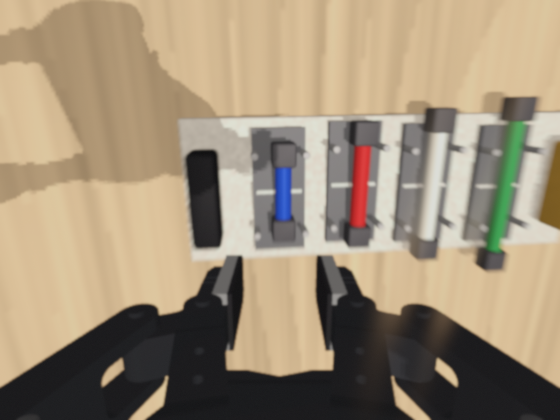

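All four lie between their pins, blue through green from the black to the yellow end. I move the arm clear and check with the top camera.

Call:
{"api": "carry_out", "payload": {"series": [[0.032,0,-0.035,0,0],[0.032,0,-0.035,0,0],[0.032,0,-0.035,0,0],[0.032,0,-0.035,0,0],[0.032,0,-0.02,0,0],[0.032,0,0,0,0],[0.032,0,0,0,0]]}}

```text
time: 32.45
tcp_pos: [425.2, 8.1, 193.2]
eef_rot: [-0.005, 1.465, -0.045]
contact_force: [0.7, 0.3, -0.7]
width: 0.375
```

```bash
sed -i "s/^chk('wrist.*/chk('top','t3')/" chk.py; python3 chk.py; python3 -c "
from h import *
s=ctrl.sense(); print(s['time'],s['tcp_pos'],s['joint_vel'].round(3),s['contact_force'])"
```

```text
blue 0
red 340 [510.2 170.1] [109.9  20.2] 88.2 [34.8 38.7]
white 463 [574.5 165.9] [133.9  18.8] 89.2 [34.1 38.7]
green 545 [645.8 160.8] [159.8  20.4] 89.0 [30.9 35.3]
32.5 [425.19867404   8.24645713 193.20579984] [ 0.011 -0.001  0.     0.002  0.003 -0.003] [-0.1228751   0.86646353  0.74195007]
```

View pics/t3.png

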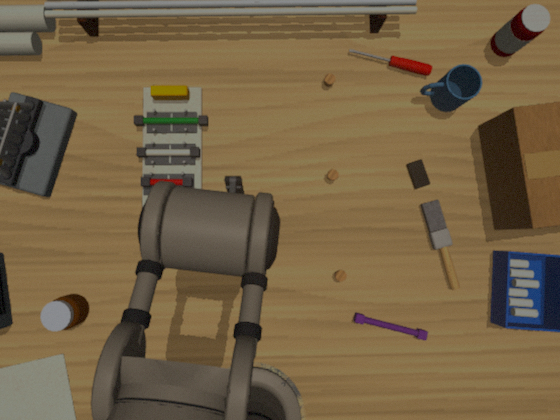

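The top view agrees: green (170,120), white (170,153) and red (170,182) are in place, each within about 3 mm. Blue is hidden by the arm here, but the wrist view after release showed it. I hand the job in.

```bash
python3 -c "
from workcell import ctrl
print(ctrl.job_done())"
```

```text
the job is handed in; nothing more can be done
None
```

I laid all four tubes in the rack, running green, white, red and blue from the yellow block to the black one, and handed the job in at about 32.5 s.

- **Final check:** The last wrist picture showed every tube resting between its pins. Each middle is within about 4 mm of its cradle's centre and line, and each tube is within about 1° of the lane. The top camera agreed to about 2 mm for green, white and red. The arm hid blue there, so blue rests on the wrist view taken after its release.
- **Grasp misses:** The first two grasps on green shut above the glass without moving it. The first began while the arm was still off position. The tips also sit about 25–30 mm higher than `ctrl.finger_overhang` implies, so I gripped lower from then on.
- **Bench contact:** Approaching white, the fingertips touched the bench with about 36–40 N, and I backed off.
- **Tool tilt:** The tool's tilt crept up to about 6° over the job. White, red and blue were therefore a little pitched when set down, but I pressed each onto its plate before opening.

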